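# Zero the photometer: swap the measured vial for the reference block and restore the queue

## Robot

A 6-joint arm with a two-finger parallel gripper is mounted at the origin on a cart in front of the work surface, level with it; the furniture and walls round the work are solid. World frame = base frame: x ahead of the robot, y to its left, z up, the work surface at z = 0. Lengths are in m, angles in rad, forces in N, time in s.
With the tool pointing down it reaches from about 0.35 to 0.975 m from the base axis. Payload 4.9 kg.
Tool frame: the origin (TCP) lies on the front face of the gripper's body, between the roots of the fingers; the fingertips stand 73 mm ahead of it and the grasp point (between the pads) lies 54 mm ahead of it; z points along the fingers, y is the line along which they close (so a half turn about z gives the same grasp; the last joint's range is limited). The gripper opens to 85 mm and grips with 20 to 120 N. Pads are 22 mm wide; open, the fingers measure 114 mm over their backs; the gripper's body (76 mm by 85 mm) begins 54 mm behind the grasp point. The pads swing forward as they close: fully open they stand 13 mm farther back than shut.
Start: joints at [1.07, 0.053, 1.613, -0, 1.476, -0.119], TCP at [0.233, 0.58, 0.304] pointing down, gripper open.
Joint ranges: [-3.01, 3.01], [-1.01, 2.22], [0.06, 2.58], [-1.02, 4.17], [0.09, 2.62], [-3.14, 3.14]. Speed limits (rad/s): [2.57, 2.57, 3.14, 3.14, 3.14, 3.14].

## Interface

Orientations are given as a rotation vector (axis times angle).
In Python, from station import status, imaging, order gives the robot as it stands.
- The arm moves only by the tool arm_command, never from a script. Its argument "increments" is a list of rows, each an object with "slide": the shift along the tool's x, y, z in m, a list of three; "spin": the turn about the tool's z in degrees; "gripper": the opening, from -1 (shut) to 1 (fully open). In form: [{"slide": [x, y, z], "spin": spin, "gripper": gripper}, ...]. A call has 1 to 8 rows; each row is the pose to reach, as a shift and turn from the pose commanded when the call began, along the tool's axes at that moment; what a row does not reach only later rows make up. A row lasts 1/12 s, in which the tool goes at most 41.7 mm and 7.16 degrees, less where a joint would pass 70% of its speed; a pose out of reach is approached as far as the arm can. A call with a gripper value outside its range is refused whole. The fingers move at their own pace and stop on an object; "newtons" is the grip in N (left out, the last holds). Time passes only in rows, so rows that repeat a pose let the fingers close. It gives the time, the measured TCP pose, the force, the opening and the grip force at its end, in the units of the state.
- status.get_obs(): the state, without advancing time (a new reading comes with each control period).
- imaging.get_image(name): name is "scene" or "side" or "wrist"; returns a dict with "frame" (400x640x3 uint8, red, green, blue), "vfov" (degrees; the focal length in pixels is half the picture's height over the tangent of half this angle, whatever the lens; pixels are square), "cx", "cy" (the principal point, pixels), "view" (4x4, takes a point from world to camera coordinates); the wrist camera has in their place "mount" (4x4, takes a point from camera to tool coordinates, whose origin is the TCP and whose axes are the flange's). Camera axes: x right, y up, looking along -z (the intrinsics and any distortion apply to the point x, -y, -z); pixel columns grow to the right and rows downward; lengths in m; the calibration is good to about 2 mm. The wrist camera is an equidistant fisheye: a pixel r from the principal point sees the ray r / f radians off the axis. A picture is of the moment at which its call begins: read the wrist's pose just before it. There is no depth.
- order.finish_job(): hands the job in; it is judged then, once.
The state is a dict: "t": time; "q": joint angles; "dq": joint speeds; "effort": joint torques, N m; "tool_pos": TCP position; "tool_rot": TCP orientation; "contact_force": force on the tool from outside, world axes, zero at the start; "wrist_torque": the same for the moment, N m; "opening": finger opening in m; "grip_force": force on a finger pad.
Only numpy, scipy, OpenCV 4.12 (cv2) and the standard library are available. Lean on these libraries where they do the work, as an engineer would, in place of code of your own. Each camera call takes 0.05 s, during which the arm holds its last target. There are 200 camera calls.

## Task

The photometer has to be zeroed. First take the two vials waiting in the lane out and stand them in the white tray, then lift the measured vial from between the two optical heads and stand it in the hole of the cork ring; after that take the reference block out of the tray and slide it along the lane, narrow nose first, between the heads and under the bridge until it is fully home. Finally stand the two waiting vials back in the lane, each upright on exactly the spot where it stood at the start, and let go of everything.

Things in the scene. Friction and masses are not known exactly. Their poses are not given: they have to be found in the camera images.
- photometer: Bench photometer, fixed: dark base plate 168 x 80 mm, its top 12 mm above the bench; two grey heads, a grey bridge, a black rear box. Origin at bench level on the lane's centre line; x along the lane from its open front to the rear box, y across. Three vials stand on the plate on this line (within 4 mm) at x about -66, -30 (waiting) and 6 mm (measured, between the heads); which is where changes.
- lane_mouth (a point): Point on the plate's top at x = -20, y = 0 mm of the photometer, same axes. Before it (x -86 to -20) runs the lane between rails 6 mm high, 40 mm apart; from it steel guides 14 mm high narrow the way to the 30 mm gap, reached at x = -8. The head tops are 42 mm above the bench.
- gap_home (a point): Point on the plate's top (12 mm above the bench) in the 30 mm gap between the heads, at x = 25, y = 0 mm of the photometer, same axes: the block's origin lies here when home, its nose against the stop (flat front of the rear box, 58 mm high, at x = 50). The bridge crosses the gap from x = 32 to 50 mm, underside 44 and top 56 mm above the bench: only the block's body fits beneath.
- reference_block: Loose aluminium block 50 x 26 x 28 mm, 0.07 to 0.13 kg, round side windows, nose (+x end) narrowed to 19 mm over the last 7 mm. Origin at the centre of its underside, x along its length to the nose. On top a black grip, 24 mm long (x), 14 thick (y), 28 to 50 mm above the underside, centred at x = -13 mm (nose last, it would strike the bridge). Starts in one end of the tray.
- tray: Shallow white tray, fixed, 138 x 76 mm outside, walls 3 mm thick and 12 mm high, floor 3 mm above the bench. Origin under its centre at bench level; x along its 138 mm side. The reference block starts in its +x end (35 to 39 mm from the tray's centre; its x within 0.45 rad of the tray's x); the -x half is empty, with room for two vials.
- ring: Cork ring, fixed: 90 mm across, 29 mm high, with an open centre hole about 42 mm across, down to the bench. Origin at the centre of its underside, at bench level. A vial stands on the bench inside the hole and sticks out 19 mm. Round the work: right of it (y below 0) a closed heating bath 200 mm high; behind it, at x = 0.58 m, level bars of the lattice, 340 and 520 mm up.
- vial_a: Screw-cap glass vial with a BLACK cap and pinkish content, loose, 24 mm across and 48 mm high, 0.03 kg; the cap is 22 mm across, from 35 to 48 mm above the underside. Origin at the centre of its underside, z up.
- vial_b: Screw-cap glass vial with a white cap and yellowish content, same size and origin as the black-capped one.
- vial_c: Screw-cap glass vial with a white cap and clear content, same size and origin as the black-capped one.
Mind the look-alikes: they are no part of the job. Leave any orange or red look-alike of the vial_c alone.

How it is judged:
On the way, in this order (a step that is already met when the one before it is completed fails the run):
1. the two waiting vials stand upright in the tray while the measured vial is still in place between the heads (((distance of vial_a from where it was at the start of the episode below 0.008 m and horizontal distance between vial_a and gap_home below 0.03 m and angle between vial_a's own z axis and vertical below 0.15 rad and (x of vial_b in the frame of tray between -0.069 and 0.069 m and y of vial_b in the frame of tray between -0.038 and 0.038 m and z of vial_b in the frame of tray below 0.008 m and angle between vial_b's own z axis and vertical below 0.15 rad and linear speed of vial_b below 0.02 m/s) and (x of vial_c in the frame of tray between -0.069 and 0.069 m and y of vial_c in the frame of tray between -0.038 and 0.038 m and z of vial_c in the frame of tray below 0.008 m and angle between vial_c's own z axis and vertical below 0.15 rad and linear speed of vial_c below 0.02 m/s)) or (distance of vial_b from where it was at the start of the episode below 0.008 m and horizontal distance between vial_b and gap_home below 0.03 m and angle between vial_b's own z axis and vertical below 0.15 rad and (x of vial_a in the frame of tray between -0.069 and 0.069 m and y of vial_a in the frame of tray between -0.038 and 0.038 m and z of vial_a in the frame of tray below 0.008 m and angle between vial_a's own z axis and vertical below 0.15 rad and linear speed of vial_a below 0.02 m/s) and (x of vial_c in the frame of tray between -0.069 and 0.069 m and y of vial_c in the frame of tray between -0.038 and 0.038 m and z of vial_c in the frame of tray below 0.008 m and angle between vial_c's own z axis and vertical below 0.15 rad and linear speed of vial_c below 0.02 m/s)) or (distance of vial_c from where it was at the start of the episode below 0.008 m and horizontal distance between vial_c and gap_home below 0.03 m and angle between vial_c's own z axis and vertical below 0.15 rad and (x of vial_a in the frame of tray between -0.069 and 0.069 m and y of vial_a in the frame of tray between -0.038 and 0.038 m and z of vial_a in the frame of tray below 0.008 m and angle between vial_a's own z axis and vertical below 0.15 rad and linear speed of vial_a below 0.02 m/s) and (x of vial_b in the frame of tray between -0.069 and 0.069 m and y of vial_b in the frame of tray between -0.038 and 0.038 m and z of vial_b in the frame of tray below 0.008 m and angle between vial_b's own z axis and vertical below 0.15 rad and linear speed of vial_b below 0.02 m/s)))), for 0.2 s.
2. the measured vial stands upright in the hole of the cork ring, the other two still in the tray ((((horizontal distance between vial_a and ring below 0.012 m and z of vial_a in the frame of ring below 0.006 m and angle between vial_a's own z axis and vertical below 0.15 rad and linear speed of vial_a below 0.02 m/s) and (x of vial_b in the frame of tray between -0.069 and 0.069 m and y of vial_b in the frame of tray between -0.038 and 0.038 m and z of vial_b in the frame of tray below 0.008 m and angle between vial_b's own z axis and vertical below 0.15 rad and linear speed of vial_b below 0.02 m/s) and (x of vial_c in the frame of tray between -0.069 and 0.069 m and y of vial_c in the frame of tray between -0.038 and 0.038 m and z of vial_c in the frame of tray below 0.008 m and angle between vial_c's own z axis and vertical below 0.15 rad and linear speed of vial_c below 0.02 m/s)) or ((horizontal distance between vial_b and ring below 0.012 m and z of vial_b in the frame of ring below 0.006 m and angle between vial_b's own z axis and vertical below 0.15 rad and linear speed of vial_b below 0.02 m/s) and (x of vial_a in the frame of tray between -0.069 and 0.069 m and y of vial_a in the frame of tray between -0.038 and 0.038 m and z of vial_a in the frame of tray below 0.008 m and angle between vial_a's own z axis and vertical below 0.15 rad and linear speed of vial_a below 0.02 m/s) and (x of vial_c in the frame of tray between -0.069 and 0.069 m and y of vial_c in the frame of tray between -0.038 and 0.038 m and z of vial_c in the frame of tray below 0.008 m and angle between vial_c's own z axis and vertical below 0.15 rad and linear speed of vial_c below 0.02 m/s)) or ((horizontal distance between vial_c and ring below 0.012 m and z of vial_c in the frame of ring below 0.006 m and angle between vial_c's own z axis and vertical below 0.15 rad and linear speed of vial_c below 0.02 m/s) and (x of vial_a in the frame of tray between -0.069 and 0.069 m and y of vial_a in the frame of tray between -0.038 and 0.038 m and z of vial_a in the frame of tray below 0.008 m and angle between vial_a's own z axis and vertical below 0.15 rad and linear speed of vial_a below 0.02 m/s) and (x of vial_b in the frame of tray between -0.069 and 0.069 m and y of vial_b in the frame of tray between -0.038 and 0.038 m and z of vial_b in the frame of tray below 0.008 m and angle between vial_b's own z axis and vertical below 0.15 rad and linear speed of vial_b below 0.02 m/s)))), for 0.2 s.
3. the reference block is fully home between the heads while the two waiting vials are still in the tray (x of reference_block in the frame of gap_home between -0.005 and 0.005 m and y of reference_block in the frame of gap_home between -0.004 and 0.004 m and z of reference_block in the frame of gap_home between -0.003 and 0.004 m and angle between the x axis of reference_block and the x axis of photometer, either way round below 0.12 rad and angle between reference_block's own z axis and vertical below 0.1 rad and linear speed of reference_block below 0.02 m/s and (((horizontal distance between vial_a and ring below 0.012 m and z of vial_a in the frame of ring below 0.006 m and angle between vial_a's own z axis and vertical below 0.15 rad and linear speed of vial_a below 0.02 m/s) and (x of vial_b in the frame of tray between -0.069 and 0.069 m and y of vial_b in the frame of tray between -0.038 and 0.038 m and z of vial_b in the frame of tray below 0.008 m and angle between vial_b's own z axis and vertical below 0.15 rad and linear speed of vial_b below 0.02 m/s) and (x of vial_c in the frame of tray between -0.069 and 0.069 m and y of vial_c in the frame of tray between -0.038 and 0.038 m and z of vial_c in the frame of tray below 0.008 m and angle between vial_c's own z axis and vertical below 0.15 rad and linear speed of vial_c below 0.02 m/s)) or ((horizontal distance between vial_b and ring below 0.012 m and z of vial_b in the frame of ring below 0.006 m and angle between vial_b's own z axis and vertical below 0.15 rad and linear speed of vial_b below 0.02 m/s) and (x of vial_a in the frame of tray between -0.069 and 0.069 m and y of vial_a in the frame of tray between -0.038 and 0.038 m and z of vial_a in the frame of tray below 0.008 m and angle between vial_a's own z axis and vertical below 0.15 rad and linear speed of vial_a below 0.02 m/s) and (x of vial_c in the frame of tray between -0.069 and 0.069 m and y of vial_c in the frame of tray between -0.038 and 0.038 m and z of vial_c in the frame of tray below 0.008 m and angle between vial_c's own z axis and vertical below 0.15 rad and linear speed of vial_c below 0.02 m/s)) or ((horizontal distance between vial_c and ring below 0.012 m and z of vial_c in the frame of ring below 0.006 m and angle between vial_c's own z axis and vertical below 0.15 rad and linear speed of vial_c below 0.02 m/s) and (x of vial_a in the frame of tray between -0.069 and 0.069 m and y of vial_a in the frame of tray between -0.038 and 0.038 m and z of vial_a in the frame of tray below 0.008 m and angle between vial_a's own z axis and vertical below 0.15 rad and linear speed of vial_a below 0.02 m/s) and (x of vial_b in the frame of tray between -0.069 and 0.069 m and y of vial_b in the frame of tray between -0.038 and 0.038 m and z of vial_b in the frame of tray below 0.008 m and angle between vial_b's own z axis and vertical below 0.15 rad and linear speed of vial_b below 0.02 m/s)))), for 0.2 s.
At the end, for the whole second after the job is handed in: Reference block home between the heads (within 5 mm along, 4 mm across, 0.12 rad), down on the plate; measured vial upright on the bench in the cork ring's hole; the two waiting vials upright in the lane, each within 12 mm of its own starting spot; all released and at rest (x of reference_block in the frame of gap_home between -0.005 and 0.005 m and y of reference_block in the frame of gap_home between -0.004 and 0.004 m and z of reference_block in the frame of gap_home between -0.003 and 0.004 m and angle between the x axis of reference_block and the x axis of photometer, either way round below 0.12 rad and angle between reference_block's own z axis and vertical below 0.1 rad and linear speed of reference_block below 0.02 m/s and (((horizontal distance between vial_a and ring below 0.012 m and z of vial_a in the frame of ring below 0.006 m and angle between vial_a's own z axis and vertical below 0.15 rad and linear speed of vial_a below 0.02 m/s) and (distance of vial_b from where it was at the start of the episode below 0.012 m and angle between vial_b's own z axis and vertical below 0.15 rad and linear speed of vial_b below 0.02 m/s) and (distance of vial_c from where it was at the start of the episode below 0.012 m and angle between vial_c's own z axis and vertical below 0.15 rad and linear speed of vial_c below 0.02 m/s)) or ((horizontal distance between vial_b and ring below 0.012 m and z of vial_b in the frame of ring below 0.006 m and angle between vial_b's own z axis and vertical below 0.15 rad and linear speed of vial_b below 0.02 m/s) and (distance of vial_a from where it was at the start of the episode below 0.012 m and angle between vial_a's own z axis and vertical below 0.15 rad and linear speed of vial_a below 0.02 m/s) and (distance of vial_c from where it was at the start of the episode below 0.012 m and angle between vial_c's own z axis and vertical below 0.15 rad and linear speed of vial_c below 0.02 m/s)) or ((horizontal distance between vial_c and ring below 0.012 m and z of vial_c in the frame of ring below 0.006 m and angle between vial_c's own z axis and vertical below 0.15 rad and linear speed of vial_c below 0.02 m/s) and (distance of vial_a from where it was at the start of the episode below 0.012 m and angle between vial_a's own z axis and vertical below 0.15 rad and linear speed of vial_a below 0.02 m/s) and (distance of vial_b from where it was at the start of the episode below 0.012 m and angle between vial_b's own z axis and vertical below 0.15 rad and linear speed of vial_b below 0.02 m/s))) and contact force between each of vial_a, vial_b, vial_c, reference_block and the fingers below 0.05 N); the robot touches nothing.
It fails at once if a vial is tipped over (angle between any of vial_a, vial_b, vial_c's own z axis and vertical above 0.7 rad).
It also fails if it takes over 93 s, if anything falls off the work surface, if the arm or the gripper's body presses on something with over 40 N, if the wrist force passes 120 N, or if a joint passes its speed limit or range.

## Working session

There is one attempt and no reset: what is moved stays moved. The work goes in short steps, Python scripts to look and compute and a tool call to move; the robot and the scene stay as the last step left them, time stands still between calls to the robot, and variables do not carry over. Pictures are saved under pics/ and viewed, at most 17 in all, crops included, and the job is handed in when it is done.

Besides the shell and the picture viewer there is one more tool, called after ">>>" as a command line: name --argument value ..., lists and objects as JSON in quotes. arm_command: Moves the arm, as the interface text tells. Its arguments: {"type":"object","properties":{"increments":{"type":"array","items":{"type":"object","properties":{"slide":{"type":"array","items":{"type":"number"}},"spin":{"type":"number"},"gripper":{"type":"number"}}}},"newtons":{"type":"number"}},"required":["increments"]}

```bash
mkdir -p pics; ls; cat > h.py <<'E'
import numpy as np, cv2
from scipy.spatial.transform import Rotation as R
from station import status, imaging, order
def shot(name,fn=None):
    o=status.get_obs(); im=imaging.get_image(name)
    im['o']=o
    if fn: cv2.imwrite('pics/'+fn,im['frame'][:,:,::-1])
    if 'view' in im: im['c2w']=np.linalg.inv(im['view'])
    else:
        T=np.eye(4);T[:3,:3]=R.from_rotvec(o['tool_rot']).as_matrix();T[:3,3]=o['tool_pos']
        im['c2w']=T@im['mount']
    im['wrist']=name=='wrist'
    im['f']=200/np.tan(np.radians(im['vfov'])/2)
    return im
def ray(im,u,v):
    x=(u-im['cx'])/im['f'];y=(v-im['cy'])/im['f']
    if im['wrist']:
        r=np.hypot(x,y)+1e-9; d=np.array([x/r*np.sin(r),-y/r*np.sin(r),-np.cos(r)])
    else: d=np.array([x,-y,-1.])
    c=im['c2w']; return c[:3,3],c[:3,:3]@d
def onz(im,u,v,z):
    p,d=ray(im,u,v); return p+d*(z-p[2])/d[2]
def proj(im,P):
    p=np.linalg.inv(im['c2w'])@np.append(P,1); x,y,z=p[0],-p[1],-p[2]
    if im['wrist']:
        r=np.hypot(x,y);t=np.arctan2(r,z);x,y=x/r*t,y/r*t
    else: x,y=x/z,y/z
    return np.array([im['cx']+im['f']*x,im['cy']+im['f']*y])
E
python3 - <<'E'
from h import *
for n in ['scene','side','wrist']:
    im=shot(n,n+'0.png'); print(n,im['vfov'],im['cx'],im['cy'],im['c2w'].round(3).tolist(),[k for k in im])
o=status.get_obs();print({k:np.round(v,3) for k,v in o.items()})
E
```

```text
pics
scene 42.653677044683384 316.44323334345734 209.71479040605152 [[0.691, 0.465, -0.553, -0.059], [-0.722, 0.456, -0.52, -0.199], [0.011, 0.759, 0.651, 0.607], [0.0, 0.0, 0.0, 1.0]] ['frame', 'vfov', 'cx', 'cy', 'view', 'o', 'c2w', 'wrist', 'f']
side 48.306780568516686 314.6844464659429 202.1312128781989 [[-0.999, -0.0, 0.037, 0.468], [0.034, -0.369, 0.929, 1.034], [0.014, 0.93, 0.368, 0.373], [0.0, 0.0, 0.0, 1.0]] ['frame', 'vfov', 'cx', 'cy', 'view', 'o', 'c2w', 'wrist', 'f']
wrist 65.70646984690485 317.8969166111726 195.3553867278258 [[0.372, -0.896, -0.244, 0.171], [0.928, 0.359, 0.099, 0.604], [-0.002, -0.263, 0.965, 0.372], [0.0, 0.0, 0.0, 1.0]] ['frame', 'vfov', 'cx', 'cy', 'mount', 'o', 'c2w', 'wrist', 'f']
{'t': np.float64(0.15), 'q': array([ 1.07 ,  0.053,  1.614,  0.   ,  1.476, -0.119]), 'dq': array([-0.   , -0.001, -0.003,  0.002, -0.001,  0.001]), 'effort': array([ 0.0000e+00, -3.9424e+01, -3.7072e+01, -0.0000e+00,  5.0000e-03,
       -0.0000e+00]), 'tool_pos': array([0.233, 0.58 , 0.303]), 'tool_rot': array([-5.960e-01, -3.084e+00,  2.000e-03]), 'contact_force': array([ 0.309, -0.148, -0.787]), 'wrist_torque': array([ 0.022, -0.047, -0.011]), 'grip_force': np.float64(0.0), 'opening': np.float64(0.085)}
```

View pics/scene0.png

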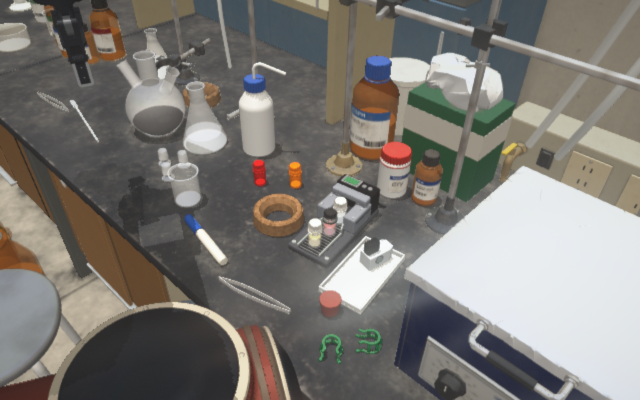

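View pics/side0.png

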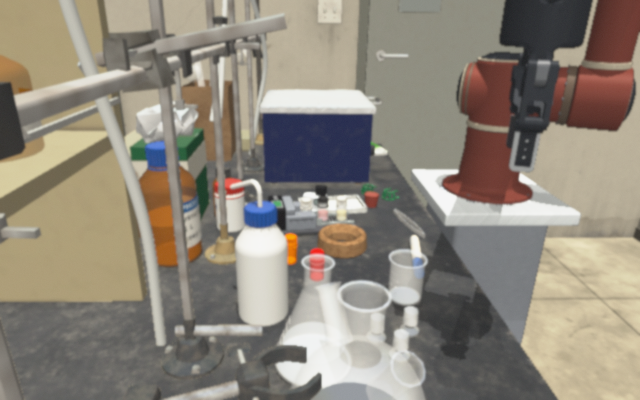

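View pics/wrist0.png

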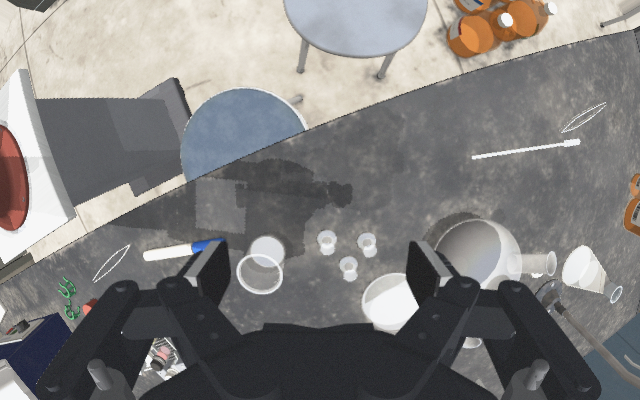

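The scene view shows the ring at about (278,213), the photometer at (335,220) with its vials at (315,232) yellow, (330,221) black and (340,207) white, the tray at (363,272) with the block at (375,252). In the side view the bottle and flasks stand nearer the camera. The wrist view doesn't see the work yet.

```bash
python3 - <<'E'
from h import *
im=shot('scene')
cv2.imwrite('pics/crop.png',cv2.resize(im['frame'][160:320,230:430,::-1],(800,640),interpolation=cv2.INTER_CUBIC)[:600])
for n,u,v,z in [('ring',278,208,.029),('vA front',315,225,.06),('vB',330,214,.06),('vC',340,201,.06),('trayL',322,295,.012),('trayB',360,307,.012),('trayR',405,255,.012),('trayT',365,240,.012),('block',378,243,.053),('red',260,165,.03),('orange',296,168,.03),('bottle',257,80,.2),('bottlebase',257,150,0),('brown',428,160,.08),('bathcorner',412,275,.2),('bathc2',527,170,.2)]:
    print(n,onz(im,u,v,z).round(3))
o=im['o'];print(R.from_rotvec(o['tool_rot']).as_matrix().round(3))
E
```

```text
ring [0.388 0.313 0.029]
vA front [0.377 0.214 0.06 ]
vB [0.413 0.215 0.06 ]
vC [0.449 0.225 0.06 ]
trayL [0.311 0.135 0.012]
trayB [0.333 0.08  0.012]
trayR [0.465 0.096 0.012]
trayT [0.447 0.164 0.012]
block [0.421 0.121 0.053]
red [0.45 0.43 0.03]
orange [0.492 0.374 0.03 ]
bottle [0.463 0.437 0.2  ]
bottlebase [0.508 0.508 0.   ]
brown [0.627 0.174 0.08 ]
bathcorner [ 0.281 -0.02   0.2  ]
bathc2 [ 0.545 -0.02   0.2  ]
[[-0.928  0.373 -0.001]
 [ 0.373  0.928 -0.001]
 [ 0.    -0.002 -1.   ]]
```

View pics/crop.png

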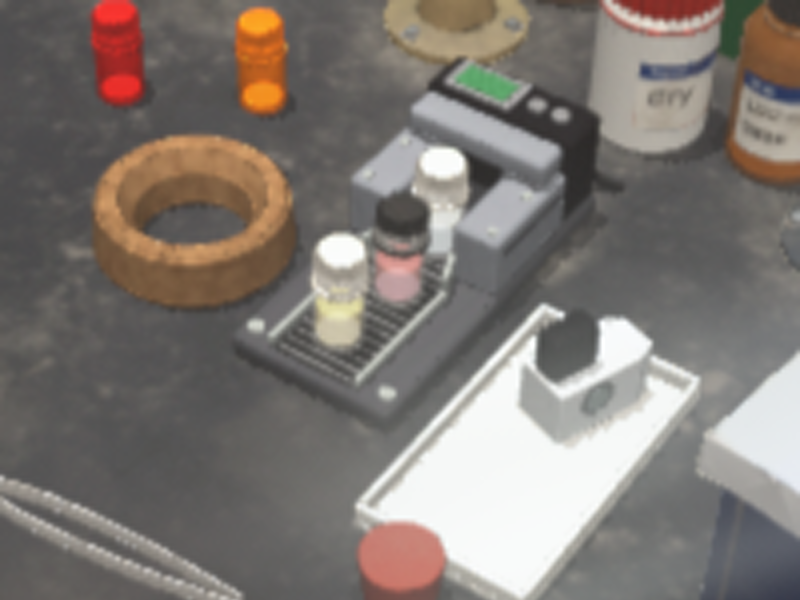

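The crop shows yellow (front), black (middle) and clear (measured) vials, with the block's grip end toward the tray's empty half, so no flip is needed. Next I'll move over the work for a wrist view.

>>> arm_command --increments '[{"slide": [-0.237, -0.185, 0], "spin": -34, "gripper": 1}, {"slide": [-0.237, -0.185, 0], "spin": -34, "gripper": 1}, {"slide": [-0.237, -0.185, 0], "spin": -34, "gripper": 1}, {"slide": [-0.237, -0.185, 0], "spin": -34, "gripper": 1}, {"slide": [-0.237, -0.185, 0], "spin": -34, "gripper": 1}, {"slide": [-0.237, -0.185, 0], "spin": -34, "gripper": 1}, {"slide": [-0.237, -0.185, 0], "spin": -34, "gripper": 1}, {"slide": [-0.237, -0.185, 0], "spin": -34, "gripper": 1}]'

```text
t: 0.87
tool_pos: [0.3854, 0.3166, 0.3038]
tool_rot: [-0.326, 3.124, -0.002]
contact_force: [-0.4, -0.6, -0.5]
opening: 0.085
grip_force: 0.0
```

>>> arm_command --increments '[{"slide": [-0.045, -0.14, 0], "spin": 0, "gripper": 1}, {"slide": [-0.045, -0.14, 0], "spin": 0, "gripper": 1}, {"slide": [-0.045, -0.14, 0], "spin": 0, "gripper": 1}, {"slide": [-0.045, -0.14, 0], "spin": 0, "gripper": 1}, {"slide": [-0.045, -0.14, 0], "spin": 0, "gripper": 1}, {"slide": [-0.045, -0.14, 0], "spin": 0, "gripper": 1}]'

```text
t: 1.37
tool_pos: [0.4575, 0.1917, 0.3037]
tool_rot: [0.328, -3.124, -0.001]
contact_force: [-1.2, 0.4, 0.1]
opening: 0.0856
grip_force: 0.0
```

```bash
python3 - <<'E'
from h import *
im=shot('wrist','w1.png'); np.savez('w1.npz',frame=im['frame'],c2w=im['c2w']); print(im['o']['tool_pos'].round(4),im['o']['tool_rot'].round(4),im['c2w'][:3,3].round(3))
E
```

```text
[0.4575 0.1917 0.3037] [ 3.2750e-01 -3.1239e+00 -7.0000e-04] [0.392 0.177 0.373]
```

View pics/w1.png

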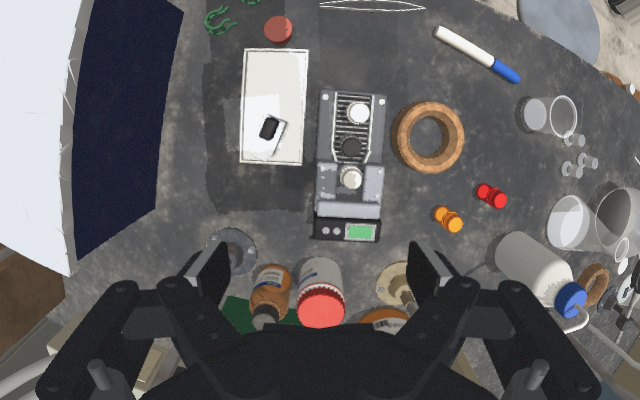

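The wrist view shows everything nearly from above: tray corners (245,49)-(303,164), block grip (270,127), plate (320,90)-(385,240), white cap (358,112), black cap (351,147), white cap (350,178), ring (431,138).

```bash
cat > m1.py <<'E'
from h import *
def allm(im):
    f=im['frame']; hsv=cv2.cvtColor(f,cv2.COLOR_RGB2HSV); 
    return f,hsv
def big(mask):
    cs,_=cv2.findContours(mask.astype(np.uint8),cv2.RETR_EXTERNAL,cv2.CHAIN_APPROX_NONE)
    return sorted(cs,key=cv2.contourArea,reverse=True)
E
python3 - <<'E'
from m1 import *
im=shot('wrist'); f,hsv=allm(im); Hh,S,V=[hsv[:,:,i].astype(int) for i in range(3)]
def win(m,x0,y0,x1,y1):
    o=np.zeros_like(m);o[y0:y1,x0:x1]=m[y0:y1,x0:x1];return o
vis=f[:,:,::-1].copy()
def blob(name,m,z):
    c=big(m)[0]; (u,v),r=cv2.minEnclosingCircle(c); M=cv2.moments(c); uc,vc=M['m10']/M['m00'],M['m01']/M['m00']
    cv2.drawContours(vis,[c],-1,(255,0,255),1)
    pts=np.array([onz(im,p[0][0],p[0][1],z)[:2] for p in c],np.float32)
    (X,Y),rr=cv2.minEnclosingCircle(pts); print(name,(round(u),round(v)),'center',onz(im,uc,vc,z)[:2].round(4),'circ',(round(X,4),round(Y,4)),'r',round(rr,4),'area',cv2.contourArea(c)); return c,pts
blob('front',win((V>190)&(S<60),340,97,376,128),.060)
blob('black',win(V<50,335,134,366,162),.060)
blob('meas',win((V>190)&(S<60),338,165,363,192),.060)
blob('grip',win(V<60,255,110,290,145),.053)
blob('ring',win((S>70)&(Hh<25),390,95,475,180),.029)
c,p=blob('tray',win((V>150)&(S<60),232,40,315,172),.012)
print('tray rect',cv2.minAreaRect(p))
cs=cv2.boxPoints(cv2.minAreaRect(p));print(cs.round(4))
cv2.imwrite('pics/w2.png',cv2.resize(vis[40:250,225:475],None,fx=2.85,fy=2.85,interpolation=cv2.INTER_CUBIC)[:600])
E
```

```text
front (357, 112) center [0.3828 0.2176] circ (0.3827, 0.2164) r 0.0115 area 276.5
black (336, 144) center [0.4191 0.2026] circ (0.419, 0.2028) r 0.0015 area 2.0
meas (352, 179) center [0.4515 0.227 ] circ (0.4514, 0.227) r 0.0095 area 216.5
grip (268, 128) center [0.4179 0.131 ] circ (0.4177, 0.1303) r 0.0123 area 240.0
ring (426, 138) center [0.389  0.3068] circ (0.3891, 0.3086) r 0.0459 area 4106.0
tray (274, 106) center [0.3944 0.1247] circ (0.3946, 0.1244) r 0.078 area 7265.0
tray rect ((0.39423444867134094, 0.12380468845367432), (0.13835792243480682, 0.07668798416852951), 8.157231330871582)
[[0.3203 0.1519]
 [0.3312 0.076 ]
 [0.4682 0.0957]
 [0.4573 0.1716]]
```

View pics/w2.png

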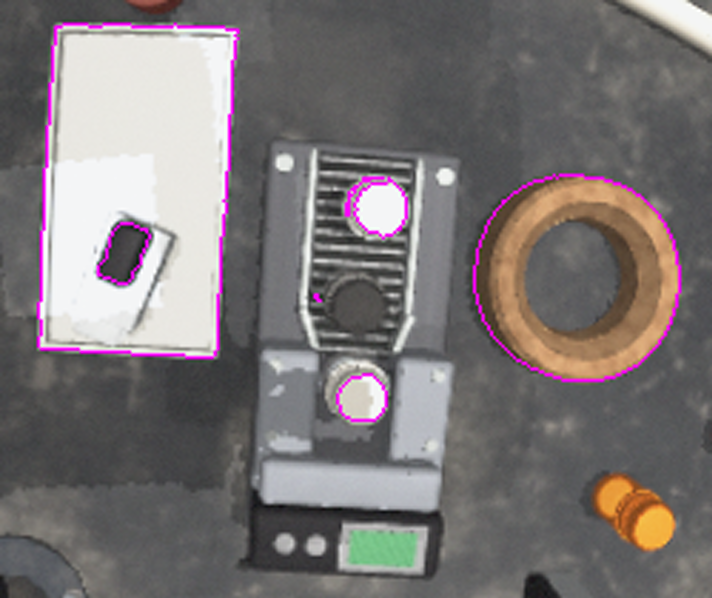

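Tray rectangle fits 138x76 well, and the ring's outline and caps are clean except the black one at crop (358,305). Now the photometer edges and the block grip.

```bash
python3 - <<'E'
from m1 import *
im=shot('wrist'); f,hsv=allm(im)
def P(x,y,z): return onz(im,225+(x+.5)/2.85-.5,40+(y+.5)/2.85-.5,z)[:2]
for n,pts,z in [('front',[(272,142),(460,158)],.012),('railL',[(315,150),(303,310)],.018),('railR',[(421,160),(411,318)],.018),('bridge',[(265,460),(440,465)],.056),('boxrear',[(246,567),(437,578)],.058),('gapL/R',[(314,400),(397,400)],.042),('blackcap',[(358,305)],.060)]:
    q=[P(x,y,z) for x,y in pts]; print(n,[a.round(4).tolist() for a in q], [round(float(np.degrees(np.arctan2(*(q[1]-q[0])[::-1]))),2),round(float(np.linalg.norm(q[1]-q[0])),4)] if len(q)>1 else '')
# black cap circle & grip via thresholds
V=hsv[:,:,2].astype(int)
for n,(x0,y0,x1,y1),z in [('black',(337,132,366,162),.06),('grip',(255,110,292,146),.053)]:
    sub=V[y0:y1,x0:x1]; print(n,np.percentile(sub,[5,20,50,80]))
    for th in (55,70,85):
        m=np.zeros(V.shape,bool);m[y0:y1,x0:x1]=sub<th
        m=cv2.morphologyEx(m.astype(np.uint8),cv2.MORPH_OPEN,np.ones((3,3)))
        cs=big(m)
        if not cs: continue
        p=np.array([onz(im,*q[0],z)[:2] for q in cs[0]],np.float32)
        r=cv2.minAreaRect(p); print(th,cv2.contourArea(cs[0]),[np.round(a,4) for a in r],cv2.minEnclosingCircle(p))
# block side windows/top face brightness: block top outline
E
```

```text
front [[0.3645, 0.1755], [0.3529, 0.2517]] [98.71, 0.0772]
railL [[0.3644, 0.1928], [0.4287, 0.2021]] [8.23, 0.0649]
railR [[0.3584, 0.2351], [0.4221, 0.246]] [9.63, 0.0646]
bridge [[0.4827, 0.1981], [0.4707, 0.2636]] [100.4, 0.0666]
boxrear [[0.526, 0.1999], [0.5154, 0.2746]] [98.07, 0.0755]
gapL/R [[0.4592, 0.2123], [0.4523, 0.2438]] [102.38, 0.0323]
blackcap [[0.4182, 0.2182]] 
black [ 57.  67.  83. 113.]
70 4.0 [array([0.4277, 0.2106]), array([0.0021, 0.002 ]), np.float64(12.9087)] ((0.4276666045188904, 0.2105763852596283), 0.0015583455096930265)
85 233.0 [array([0.4187, 0.2175]), array([0.0185, 0.0257]), np.float64(12.7014)] ((0.42240437865257263, 0.21799840033054352), 0.013380334712564945)
grip [ 50.  76. 233. 246.]
55 4.0 [array([0.4207, 0.1363]), array([0.0021, 0.0021]), np.float64(11.066)] ((0.420734703540802, 0.13630130887031555), 0.0015838831895962358)
70 154.5 [array([0.4179, 0.1311]), array([0.0141, 0.0232]), np.float64(78.8429)] ((0.4176647365093231, 0.1302657276391983), 0.012049607932567596)
85 253.5 [array([0.4177, 0.1311]), array([0.0145, 0.0237]), np.float64(76.6633)] ((0.417560875415802, 0.1307714879512787), 0.01234485860913992)
```

Photometer: centre line through (0.430, 0.224), yaw about 8.4°, and origin about (0.445, 0.226). This puts the vials at x = -63, -28 and +6.5 mm, which is consistent. The block heads -13° (21° from the tray's axis, 36.5 mm from its centre), also consistent. The ring is at (0.389, 0.312). Now computing the moves.

```bash
cat > go.py <<'E'
import sys
from h import *
# usage: go.py x y yawdeg z ... from current measured pose (or 'chain')
a=[float(v) for v in sys.argv[1:]]
o=status.get_obs(); M=R.from_rotvec(o['tool_rot']).as_matrix(); p=o['tool_pos']
yaw=np.degrees(np.arctan2(M[1,0],M[0,0])); print('t',round(float(o['t']),2),'pos',p.round(4),'yaw',round(yaw,2),'tilt',M[:2,2].round(4),'open',o['opening'],'F',o['contact_force'].round(1))
for i in range(0,len(a),4):
    t=np.array([a[i],a[i+1],a[i+3]]); Y=a[i+2]
    s=M.T@(t-p); sp=-((Y-yaw+180)%360-180)
    print('slide',s.round(4).tolist(),'spin',round(sp,1))
    p=t; yaw=Y; c,sn=np.cos(np.radians(Y)),np.sin(np.radians(Y)); M=np.array([[c,sn,0],[sn,-c,0],[0,0,-1]])
E
python3 go.py .3827 .2165 188.4 .101  .3487 .1173 188.2 .092  .4182 .2182 188.4 .101 .3813 .1220 188.2 .092 .4515 .227 188.4 .118
```

```text
t 1.52 pos [0.4567 0.1934 0.3038] yaw -167.8 tilt [-0.0004  0.0003] open 0.08559275147882417 F [-1.1  0.3  0.1]
slide [0.0674, 0.0381, 0.2028] spin 3.8
slide [0.0481, -0.0932, 0.009] spin 0.2
slide [-0.0832, 0.09, -0.009] spin -0.2
slide [0.0506, -0.0898, 0.009] spin 0.2
slide [-0.0845, 0.0939, -0.026] spin -0.2
```

>>> arm_command --increments '[{"slide": [0.0675, 0.038, 0.03], "spin": 3.8, "gripper": 1}, {"slide": [0.0675, 0.038, 0.06], "spin": 3.8, "gripper": 1}, {"slide": [0.0675, 0.038, 0.06], "spin": 3.8, "gripper": 1}, {"slide": [0.0675, 0.038, 0.09], "spin": 3.8, "gripper": 1}, {"slide": [0.0675, 0.038, 0.12], "spin": 3.8, "gripper": 0.3}, {"slide": [0.0675, 0.038, 0.12], "spin": 3.8, "gripper": 0.3}, {"slide": [0.0675, 0.038, 0.12], "spin": 3.8, "gripper": 0.3}, {"slide": [0.0675, 0.038, 0.12], "spin": 3.8, "gripper": 0.3}]' --newtons 20

```text
t: 2.18
tool_pos: [0.3838, 0.2164, 0.1855]
tool_rot: [-0.23, 3.131, 0.001]
contact_force: [-0.3, -0.0, 0.8]
opening: 0.0555
grip_force: 0.0
```

```bash
python3 - <<'E'
from h import *
a=shot('wrist','w3.png'); b=shot('scene')
for n,P in [('y',[.3827,.2165,.06]),('b',[.4182,.2182,.06]),('m',[.4515,.227,.06])]: print(n,proj(a,P).round(1),proj(b,P).round(1))
cv2.imwrite('pics/v3.png',np.hstack([cv2.resize(b['frame'][180:270,280:400,::-1],None,fx=3.33,fy=3.33)[:300,:399],cv2.resize(a['frame'][:,:,::-1],(400,250))[:, :399].repeat(1,0) if 0 else np.vstack([cv2.resize(a['frame'][:,:,::-1],(400,250)),np.zeros((50,400,3),np.uint8)])[:300]])[:299])
E
python3 go.py .3827 .2165 188.4 .101
```

```text
y [318.9 212.8] [316.2 222.4]
b [313.9 260.2] [330.5 211.5]
m [319.2 300. ] [340.1 199.9]
t 2.28 pos [0.3846 0.2163 0.1865] yaw -171.65 tilt [0.0039 0.0014] open 0.05583389812589757 F [ 0.3 -0.1 -0.4]
slide [0.0022, 0.0004, 0.0855] spin -0.0
```

View pics/v3.png

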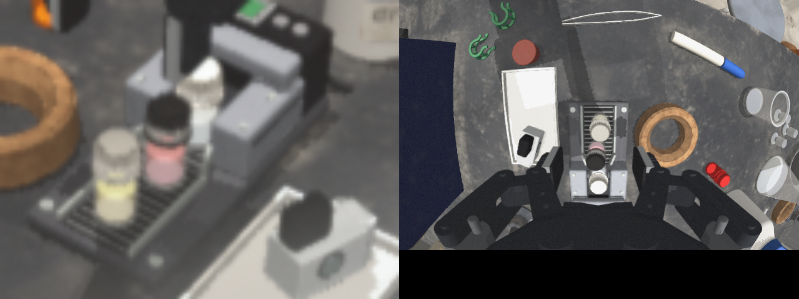

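The scene crop shows all three vials upright, and the yellow cap in the wrist view (about (320,212)) is close to its prediction. Descending and gripping.

>>> arm_command --increments '[{"slide": [0.002, 0, 0.035], "spin": 0, "gripper": 0.3}, {"slide": [0.002, 0, 0.065], "spin": 0, "gripper": 0.3}, {"slide": [0.002, 0, 0.0855], "spin": 0, "gripper": 0.3}, {"slide": [0.002, 0, 0.0855], "spin": 0, "gripper": 0.3}, {"slide": [0.002, 0, 0.0855], "spin": 0, "gripper": -0.2}, {"slide": [0.002, 0, 0.0855], "spin": 0, "gripper": -1}, {"slide": [0.002, 0, 0.0855], "spin": 0, "gripper": -1}, {"slide": [0.002, 0, 0.0855], "spin": 0, "gripper": -1}]' --newtons 20

```text
t: 2.95
tool_pos: [0.3832, 0.2159, 0.1012]
tool_rot: [-0.228, 3.128, 0.002]
contact_force: [-0.6, -0.3, 5.5]
opening: 0.022
grip_force: 22.2
```

>>> arm_command --increments '[{"slide": [0, 0, 0], "spin": 0, "gripper": -1}, {"slide": [0, 0, 0], "spin": 0, "gripper": -1}, {"slide": [0, 0, 0], "spin": 0, "gripper": -1}, {"slide": [0, 0, 0], "spin": 0, "gripper": -1}]'

```text
t: 3.28
tool_pos: [0.3832, 0.2159, 0.1011]
tool_rot: [-0.228, 3.129, 0.002]
contact_force: [0.3, -0.4, 6.9]
opening: 0.022
grip_force: 22.4
```

```bash
python3 go.py .3487 .1173 188.2 .092
```

```text
t 3.28 pos [0.3832 0.2159 0.1011] yaw -171.67 tilt [0.0047 0.0016] open 0.021956892106404724 F [ 0.3 -0.4  6.9]
slide [0.0485, -0.0926, 0.0088] spin 0.1
```

Gripped at 22 mm (the cap). Lift, carry, check.

>>> arm_command --increments '[{"slide": [0, 0, -0.03], "spin": 0, "gripper": -1}, {"slide": [0, 0, -0.055], "spin": 0, "gripper": -1}, {"slide": [0.012, -0.023, -0.06], "spin": 0, "gripper": -1}, {"slide": [0.026, -0.05, -0.06], "spin": 0, "gripper": -1}, {"slide": [0.038, -0.074, -0.06], "spin": 0, "gripper": -1}, {"slide": [0.0485, -0.0925, -0.055], "spin": 0, "gripper": -1}, {"slide": [0.0485, -0.0925, -0.035], "spin": 0, "gripper": -1}, {"slide": [0.0485, -0.0925, -0.015], "spin": 0, "gripper": -1}]'

```text
t: 3.95
tool_pos: [0.348, 0.116, 0.1151]
tool_rot: [-0.224, 3.127, 0.0]
contact_force: [-0.2, -0.0, 0.4]
opening: 0.0218
grip_force: 21.7
```

```bash
python3 go.py .3487 .1173 188.2 .0925
```

```text
t 3.95 pos [0.348  0.116  0.1151] yaw -171.81 tilt [0.0065 0.0008] open 0.021791110525854477 F [-0.2 -0.   0.4]
slide [-0.0007, 0.0012, 0.0226] spin -0.0
```

>>> arm_command --increments '[{"slide": [-0.001, 0.001, 0.015], "spin": 0, "gripper": -1}, {"slide": [-0.001, 0.001, 0.0225], "spin": 0, "gripper": -1}, {"slide": [-0.001, 0.001, 0.0225], "spin": 0, "gripper": -1}, {"slide": [-0.001, 0.001, 0.0225], "spin": 0, "gripper": -1}, {"slide": [-0.001, 0.001, 0.0225], "spin": 0, "gripper": 0.1}, {"slide": [-0.001, 0.001, 0.0225], "spin": 0, "gripper": 0.3}, {"slide": [-0.001, 0.001, 0.0225], "spin": 0, "gripper": 0.3}, {"slide": [-0.001, 0.001, 0.0225], "spin": 0, "gripper": 0.3}]'

```text
t: 4.62
tool_pos: [0.3477, 0.1179, 0.0912]
tool_rot: [-0.228, 3.133, 0.0]
contact_force: [-0.4, -0.3, 0.4]
opening: 0.0554
grip_force: 0.0
```

>>> arm_command --increments '[{"slide": [0, 0, -0.035], "spin": 0, "gripper": 0.3}, {"slide": [0, 0, -0.075], "spin": 0, "gripper": 0.3}, {"slide": [0, 0, -0.1], "spin": 0, "gripper": 0.3}, {"slide": [0, 0, -0.1], "spin": 0, "gripper": 0.3}]'

```text
t: 4.95
tool_pos: [0.3507, 0.1183, 0.1977]
tool_rot: [-0.227, 3.121, 0.001]
contact_force: [0.7, 0.4, 0.1]
opening: 0.0554
grip_force: 0.0
```

```bash
python3 - <<'E'
from h import *
a=shot('wrist','w4.png')
for n,P in [('y',[.3487,.1173,.051]),('b',[.4182,.2182,.06]),('m',[.4515,.227,.06])]: print(n,proj(a,P).round(1))
E
python3 go.py .4182 .2182 188.4 .101
```

```text
y [317.6 200.1]
b [424.7 298.1]
m [422.3 328.4]
t 5.0 pos [0.3495 0.1181 0.1947] yaw -171.67 tilt [0.0079 0.001 ] open 0.0557173354670513 F [0.1 0.3 0.2]
slide [-0.0817, 0.0891, 0.0944] spin -0.1
```

View pics/w4.png

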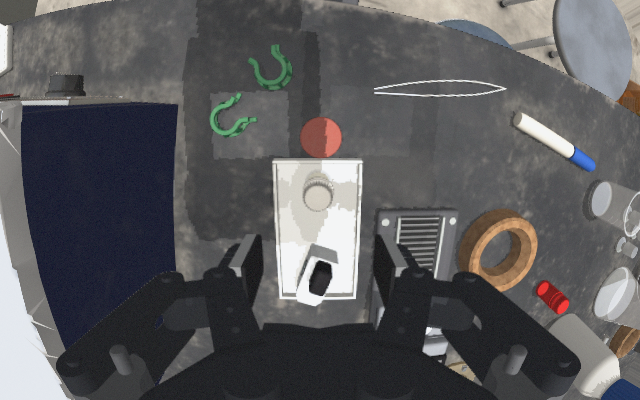

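The yellow vial stands in the tray's empty end at (317,195), upright, and the lane front is empty. Now the black one.

>>> arm_command --increments '[{"slide": [-0.028, 0.03, 0.01], "spin": 0, "gripper": 0.3}, {"slide": [-0.056, 0.061, 0.02], "spin": 0, "gripper": 0.3}, {"slide": [-0.0815, 0.089, 0.02], "spin": 0, "gripper": 0.3}, {"slide": [-0.0815, 0.089, 0.02], "spin": 0, "gripper": 0.3}, {"slide": [-0.0815, 0.089, 0.035], "spin": 0, "gripper": 0.3}, {"slide": [-0.0815, 0.089, 0.05], "spin": 0, "gripper": 0.3}, {"slide": [-0.0815, 0.089, 0.05], "spin": 0, "gripper": 0.3}, {"slide": [-0.0815, 0.089, 0.05], "spin": 0, "gripper": 0.3}]'

```text
t: 5.67
tool_pos: [0.4138, 0.2171, 0.1388]
tool_rot: [0.228, -3.129, 0.002]
contact_force: [0.2, -0.1, 1.1]
opening: 0.0557
grip_force: 0.0
```

```bash
python3 go.py .4182 .2182 188.4 .101
```

```text
t 5.67 pos [0.4138 0.2171 0.1388] yaw -171.68 tilt [-0.0045 -0.0016] open 0.05573676427197946 F [ 0.2 -0.1  1.1]
slide [-0.0047, 0.0004, 0.0378] spin -0.1
```

>>> arm_command --increments '[{"slide": [0, 0, 0], "spin": 0, "gripper": 0.3}, {"slide": [0, 0, 0], "spin": 0, "gripper": 0.3}]'

```text
t: 5.83
tool_pos: [0.4156, 0.2177, 0.1417]
tool_rot: [-0.228, 3.132, 0.001]
contact_force: [-0.1, -0.4, -0.2]
opening: 0.0552
grip_force: 0.0
```

```bash
python3 go.py .4182 .2182 188.4 .101
```

```text
t 5.83 pos [0.4156 0.2177 0.1417] yaw -171.69 tilt [0.0013 0.0004] open 0.05522207130266428 F [-0.1 -0.4 -0.2]
slide [-0.0026, 0.0002, 0.0407] spin -0.1
```

>>> arm_command --increments '[{"slide": [-0.002, 0, 0.02], "spin": 0, "gripper": 0.3}, {"slide": [-0.002, 0, 0.041], "spin": 0, "gripper": 0.3}, {"slide": [-0.002, 0, 0.041], "spin": 0, "gripper": 0.3}, {"slide": [-0.002, 0, 0.041], "spin": 0, "gripper": 0.3}, {"slide": [-0.002, 0, 0.041], "spin": 0, "gripper": -0.2}, {"slide": [-0.002, 0, 0.041], "spin": 0, "gripper": -1}, {"slide": [-0.002, 0, 0.041], "spin": 0, "gripper": -1}, {"slide": [-0.002, 0, 0.041], "spin": 0, "gripper": -1}]'

```text
t: 6.5
tool_pos: [0.4183, 0.2183, 0.1015]
tool_rot: [-0.228, 3.131, 0.001]
contact_force: [-0.5, 0.9, 4.4]
opening: 0.0216
grip_force: 23.8
```

>>> arm_command --increments '[{"slide": [0, 0, 0], "spin": 0, "gripper": -1}, {"slide": [0, 0, 0], "spin": 0, "gripper": -1}, {"slide": [0, 0, 0], "spin": 0, "gripper": -1}]'

```text
t: 6.75
tool_pos: [0.4183, 0.2183, 0.1015]
tool_rot: [-0.228, 3.131, 0.001]
contact_force: [-1.3, 0.0, 6.4]
opening: 0.0218
grip_force: 24.0
```

```bash
python3 go.py .3813 .1220 188.2 .0935
```

```text
t 6.75 pos [0.4183 0.2183 0.1015] yaw -171.67 tilt [0.0024 0.0006] open 0.02175710342650126 F [-1.3  0.   6.4]
slide [0.0506, -0.0899, 0.0078] spin 0.1
```

>>> arm_command --increments '[{"slide": [0, 0, -0.03], "spin": 0, "gripper": -1}, {"slide": [0, 0, -0.055], "spin": 0, "gripper": -1}, {"slide": [0.012, -0.023, -0.06], "spin": 0, "gripper": -1}, {"slide": [0.026, -0.05, -0.06], "spin": 0, "gripper": -1}, {"slide": [0.039, -0.073, -0.06], "spin": 0, "gripper": -1}, {"slide": [0.0505, -0.09, -0.06], "spin": 0, "gripper": -1}, {"slide": [0.0505, -0.09, -0.05], "spin": 0, "gripper": -1}, {"slide": [0.0505, -0.09, -0.03], "spin": 0, "gripper": -1}]'

```text
t: 7.42
tool_pos: [0.382, 0.1212, 0.132]
tool_rot: [-0.224, 3.127, 0.001]
contact_force: [0.7, 0.5, 0.1]
opening: 0.0219
grip_force: 23.4
```

>>> arm_command --increments '[{"slide": [0, 0, 0.015], "spin": 0, "gripper": -1}, {"slide": [0, 0, 0.028], "spin": 0, "gripper": -1}, {"slide": [0, 0, 0.028], "spin": 0, "gripper": -1}, {"slide": [0, 0, 0.028], "spin": 0, "gripper": -1}]'

```text
t: 7.75
tool_pos: [0.3797, 0.1218, 0.1011]
tool_rot: [0.228, -3.131, -0.0]
contact_force: [-0.3, -0.7, -0.1]
opening: 0.0221
grip_force: 23.4
```

```bash
python3 go.py .3813 .1220 188.2 .0925
```

```text
t 7.75 pos [0.3797 0.1218 0.1011] yaw -171.66 tilt [-0.0024 -0.0001] open 0.02210069207167328 F [-0.3 -0.7 -0.1]
slide [-0.0016, -0.0, 0.0086] spin 0.1
```

>>> arm_command --increments '[{"slide": [0, 0, 0.008], "spin": 0, "gripper": -1}, {"slide": [0, 0, 0.01], "spin": 0, "gripper": -1}, {"slide": [0, 0, 0.01], "spin": 0, "gripper": -1}, {"slide": [0, 0, 0.01], "spin": 0, "gripper": -1}, {"slide": [0, 0, 0.01], "spin": 0, "gripper": -0.2}, {"slide": [0, 0, 0.01], "spin": 0, "gripper": 0.1}, {"slide": [0, 0, 0.01], "spin": 0, "gripper": 0.2}, {"slide": [0, 0, 0.01], "spin": 0, "gripper": 0.2}]'

```text
t: 8.42
tool_pos: [0.3803, 0.1216, 0.0919]
tool_rot: [0.228, -3.133, 0.0]
contact_force: [-0.5, 0.2, 0.3]
opening: 0.0514
grip_force: 0.0
```

>>> arm_command --increments '[{"slide": [0, 0, -0.035], "spin": 0, "gripper": 0.3}, {"slide": [0, 0, -0.075], "spin": 0, "gripper": 0.3}, {"slide": [0, 0, -0.1], "spin": 0, "gripper": 0.3}, {"slide": [0, 0, -0.1], "spin": 0, "gripper": 0.3}, {"slide": [0, 0, -0.1], "spin": 0, "gripper": 0.3}, {"slide": [0, 0, -0.1], "spin": 0, "gripper": 0.3}]'

```text
t: 8.92
tool_pos: [0.3799, 0.1216, 0.191]
tool_rot: [0.228, -3.132, 0.0]
contact_force: [0.8, -0.5, -0.3]
opening: 0.0556
grip_force: 0.0
```

```bash
python3 - <<'E'
from h import *
a=shot('wrist','w5.png')
for n,P in [('y',[.3487,.1173,.051]),('b',[.3813,.1220,.051]),('m',[.4515,.227,.06])]: print(n,proj(a,P).round(1))
E
python3 go.py .4515 .227 188.4 .117
```

```text
y [319.  164.5]
b [318.9 210.2]
m [431.4 309.3]
t 8.97 pos [0.3794 0.1215 0.1903] yaw -171.68 tilt [-0.0028 -0.0004] open 0.055468785508307555 F [ 0.1 -0.8  1. ]
slide [-0.0868, 0.094, 0.073] spin -0.1
```

View pics/w5.png

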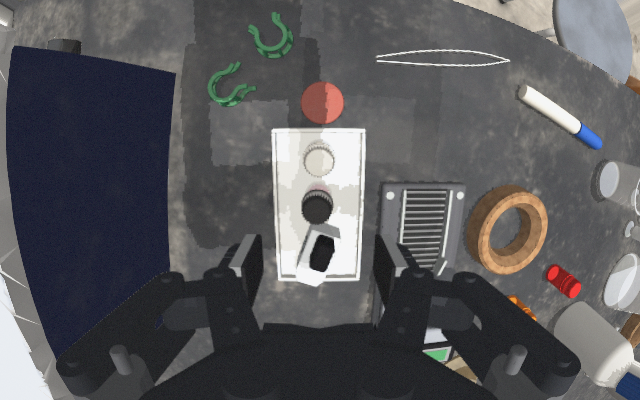

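Both vials stand in the tray at (319,160) and (317,207). Now the measured vial.

>>> arm_command --increments '[{"slide": [-0.029, 0.031, 0], "spin": 0, "gripper": 0.3}, {"slide": [-0.058, 0.063, 0.01], "spin": 0, "gripper": 0.3}, {"slide": [-0.087, 0.094, 0.02], "spin": 0, "gripper": 0.2}, {"slide": [-0.087, 0.094, 0.03], "spin": 0, "gripper": 0.2}, {"slide": [-0.087, 0.094, 0.03], "spin": 0, "gripper": 0.2}, {"slide": [-0.087, 0.094, 0.03], "spin": 0, "gripper": 0.2}, {"slide": [-0.087, 0.094, 0.03], "spin": 0, "gripper": 0.2}, {"slide": [-0.087, 0.094, 0.03], "spin": 0, "gripper": 0.2}]'

```text
t: 9.63
tool_pos: [0.4524, 0.2265, 0.1621]
tool_rot: [-0.226, 3.133, -0.0]
contact_force: [-0.3, -0.0, -0.3]
opening: 0.0516
grip_force: 0.0
```

>>> arm_command --increments '[{"slide": [0, 0, 0], "spin": 0, "gripper": 0.2}, {"slide": [0, 0, 0], "spin": 0, "gripper": 0.2}]'

```text
t: 9.8
tool_pos: [0.4529, 0.2267, 0.1627]
tool_rot: [-0.227, 3.132, 0.001]
contact_force: [0.3, 0.5, 0.1]
opening: 0.051
grip_force: 0.0
```

```bash
python3 go.py .4515 .227 188.4 .117
```

```text
t 9.8 pos [0.4529 0.2267 0.1627] yaw -171.73 tilt [0.0015 0.0005] open 0.05100746527126787 F [0.3 0.5 0.1]
slide [0.0014, 0.0005, 0.0457] spin -0.1
```

>>> arm_command --increments '[{"slide": [0.001, 0, 0.02], "spin": 0, "gripper": 0.2}, {"slide": [0.001, 0, 0.035], "spin": 0, "gripper": 0.2}, {"slide": [0.001, 0, 0.044], "spin": 0, "gripper": 0.2}, {"slide": [0.001, 0, 0.044], "spin": 0, "gripper": 0.2}, {"slide": [0.001, 0, 0.044], "spin": 0, "gripper": 0.2}, {"slide": [0.001, 0, 0.044], "spin": 0, "gripper": -0.2}, {"slide": [0.001, 0, 0.044], "spin": 0, "gripper": -1}, {"slide": [0.001, 0, 0.044], "spin": 0, "gripper": -1}]' --newtons 25

```text
t: 10.47
tool_pos: [0.4527, 0.2274, 0.1193]
tool_rot: [-0.228, 3.131, 0.001]
contact_force: [-0.0, -0.8, 0.6]
opening: 0.0212
grip_force: 25.0
```

>>> arm_command --increments '[{"slide": [0, 0, 0], "spin": 0, "gripper": -1}, {"slide": [0, 0, 0], "spin": 0, "gripper": -1}, {"slide": [0, 0, 0], "spin": 0, "gripper": -1}, {"slide": [0, 0, 0], "spin": 0, "gripper": -1}]'

```text
t: 10.8
tool_pos: [0.4527, 0.2274, 0.1192]
tool_rot: [-0.228, 3.131, 0.001]
contact_force: [-1.0, 0.3, 5.8]
opening: 0.0211
grip_force: 25.4
```

```bash
python3 go.py .389 .312 188.4 .106
```

```text
t 10.8 pos [0.4527 0.2274 0.1192] yaw -171.67 tilt [0.0021 0.0007] open 0.02105807225289919 F [-1.   0.3  5.8]
slide [0.0508, 0.0929, 0.0131] spin -0.1
```

>>> arm_command --increments '[{"slide": [0, 0, -0.03], "spin": 0, "gripper": -1}, {"slide": [0, 0, -0.055], "spin": 0, "gripper": -1}, {"slide": [0, 0, -0.06], "spin": 0, "gripper": -1}, {"slide": [0.013, 0.023, -0.06], "spin": 0, "gripper": -1}, {"slide": [0.026, 0.047, -0.06], "spin": 0, "gripper": -1}, {"slide": [0.039, 0.07, -0.06], "spin": 0, "gripper": -1}, {"slide": [0.051, 0.093, -0.06], "spin": 0, "gripper": -1}, {"slide": [0.051, 0.093, -0.06], "spin": 0, "gripper": -1}]'

```text
t: 11.47
tool_pos: [0.3853, 0.3138, 0.1768]
tool_rot: [0.234, -3.131, -0.001]
contact_force: [-0.1, 0.1, -0.4]
opening: 0.0214
grip_force: 24.9
```

```bash
python3 - <<'E'
from h import *
b=shot('scene'); a=shot('wrist'); 
print(proj(b,[.389,.312,.029]).round(1),proj(a,[.389,.312,.029]).round(1))
cv2.imwrite('pics/v6.png',np.hstack([cv2.resize(b['frame'][140:260,220:380,::-1],(400,300)),cv2.resize(a['frame'][100:400,120:520,::-1],(400,300))]))
E
python3 go.py .389 .312 188.4 .107
```

```text
[278.8 208.1] [317.2 208.3]
t 11.57 pos [0.3871 0.3119 0.177 ] yaw -171.56 tilt [-0.0009 -0.001 ] open 0.02113167791118174 F [-0.1  0.3  0.2]
slide [-0.0019, -0.0002, 0.07] spin 0.0
```

View pics/v6.png

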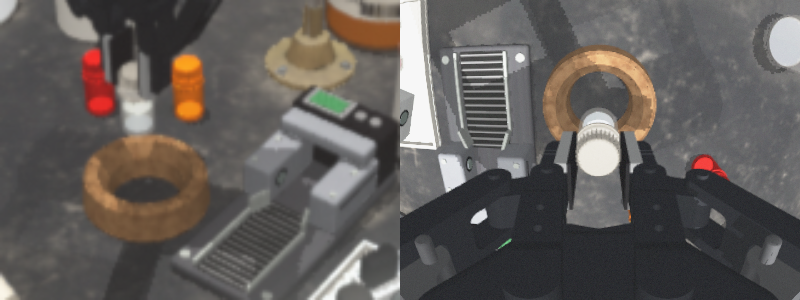

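The held vial is upright in the fingers, the ring lies below at about wrist (320,200), and the bench look-alikes are untouched. I'll refine the ring's centre.

```bash
python3 - <<'E'
from m1 import *
im=shot('wrist'); f,hsv=allm(im); Hh,S,V=[hsv[:,:,i].astype(int) for i in range(3)]
m=np.zeros(V.shape,np.uint8); w=((S>70)&(Hh<25))[140:235,250:400]; m[140:235,250:400]=w
for r in (170,180,190,200,205,210):
    u=np.where(m[r])[0]; g=np.where(np.diff(u)>6)[0]
    print(r,u.min(),u.max(),[(u[k],u[k+1]) for k in g])
c=big(m)[0][:,0,:]; print('top row',c[:,1].min(), c[c[:,1]==c[:,1].min()][:,0].mean())
for z in (0,.02,.029):
  print(z,'top',onz(im,320,c[:,1].min(),z)[:2].round(4), 'L',onz(im,263,200,z)[:2].round(4),'R',onz(im,380,200,z)[:2].round(4))
E
```

```text
170 273 367 [(np.int64(317), np.int64(324))]
180 269 372 [(np.int64(296), np.int64(344))]
190 265 375 [(np.int64(291), np.int64(349))]
200 264 377 [(np.int64(290), np.int64(350))]
205 264 377 [(np.int64(291), np.int64(349))]
210 264 376 [(np.int64(293), np.int64(347))]
top row 144 321.0
0 top [0.3456 0.3068] L [0.3986 0.2665] R [0.3841 0.3637]
0.02 top [0.3437 0.3064] L [0.3923 0.2694] R [0.379  0.3586]
0.029 top [0.3428 0.3062] L [0.3895 0.2707] R [0.3767 0.3564]
```

Ring centre refined to about (0.3855, 0.3135), and the 60 px hole width matches 42 mm.

```bash
python3 go.py .3855 .3135 188.4 .107
```

```text
t 11.62 pos [0.3876 0.3115 0.1772] yaw -171.63 tilt [-0.0006 -0.0009] open 0.021288929242599224 F [ 0.2 -0.8 -0.6]
slide [0.0018, 0.0023, 0.0702] spin -0.0
```

>>> arm_command --increments '[{"slide": [0.001, 0.002, 0], "spin": 0, "gripper": -1}, {"slide": [0.001, 0.002, 0.02], "spin": 0, "gripper": -1}, {"slide": [0.001, 0.002, 0.035], "spin": 0, "gripper": -1}, {"slide": [0.001, 0.002, 0.045], "spin": 0, "gripper": -1}, {"slide": [0.001, 0.002, 0.055], "spin": 0, "gripper": -1}, {"slide": [0.001, 0.002, 0.062], "spin": 0, "gripper": -1}, {"slide": [0.001, 0.002, 0.062], "spin": 0, "gripper": -1}, {"slide": [0.001, 0.002, 0.062], "spin": 0, "gripper": -1}]'

```text
t: 12.28
tool_pos: [0.3868, 0.3134, 0.1158]
tool_rot: [0.227, -3.133, 0.0]
contact_force: [-0.6, 0.1, -0.3]
opening: 0.0212
grip_force: 24.9
```

>>> arm_command --increments '[{"slide": [0, 0, 0.004], "spin": 0, "gripper": -1}, {"slide": [0, 0, 0.007], "spin": 0, "gripper": -1}, {"slide": [0, 0, 0.007], "spin": 0, "gripper": -1}, {"slide": [0, 0, 0.007], "spin": 0, "gripper": -1}]'

```text
t: 12.62
tool_pos: [0.3866, 0.3136, 0.109]
tool_rot: [-0.228, 3.133, 0.0]
contact_force: [-1.0, 0.3, -0.3]
opening: 0.0212
grip_force: 24.9
```

```bash
python3 go.py .3865 .3135 188.4 .107
```

```text
t 12.62 pos [0.3866 0.3136 0.109 ] yaw -171.67 tilt [0.0001 0.    ] open 0.021166831121208634 F [-1.   0.3 -0.3]
slide [0.0002, -0.0001, 0.002] spin -0.1
```

>>> arm_command --increments '[{"slide": [0, 0, 0.001], "spin": 0, "gripper": -1}, {"slide": [0, 0, 0.002], "spin": 0, "gripper": -1}, {"slide": [0, 0, 0.002], "spin": 0, "gripper": -1}, {"slide": [0, 0, 0.002], "spin": 0, "gripper": -0.3}, {"slide": [0, 0, 0.002], "spin": 0, "gripper": 0}, {"slide": [0, 0, 0.002], "spin": 0, "gripper": 0.2}, {"slide": [0, 0, 0.002], "spin": 0, "gripper": 0.2}, {"slide": [0, 0, 0.002], "spin": 0, "gripper": 0.2}]'

```text
t: 13.28
tool_pos: [0.3866, 0.3135, 0.1068]
tool_rot: [0.228, -3.133, 0.0]
contact_force: [-1.0, 0.5, 0.0]
opening: 0.0515
grip_force: 0.0
```

>>> arm_command --increments '[{"slide": [0, 0, -0.035], "spin": 0, "gripper": 0.2}, {"slide": [0, 0, -0.075], "spin": 0, "gripper": 0.2}, {"slide": [0, 0, -0.09], "spin": 0, "gripper": 0.2}, {"slide": [0, 0, -0.09], "spin": 0, "gripper": 0.2}, {"slide": [0, 0, -0.09], "spin": 0, "gripper": 0.2}, {"slide": [0, 0, -0.09], "spin": 0, "gripper": 0.2}]'

```text
t: 13.78
tool_pos: [0.386, 0.3132, 0.1957]
tool_rot: [0.228, -3.132, 0.001]
contact_force: [-1.2, -0.7, -0.9]
opening: 0.0511
grip_force: 0.0
```

```bash
python3 - <<'E'
from h import *
b=shot('scene'); a=shot('wrist'); print(proj(a,[.3855,.3135,.048]),proj(a,[.3855,.3135,.029]))
cv2.imwrite('pics/v7.png',np.hstack([cv2.resize(b['frame'][140:260,220:380,::-1],(400,300)),cv2.resize(a['frame'][60:360,120:520,::-1],(400,300))]))
E
python3 go.py .4178 .131 167 .111
```

```text
[319.44832408 205.40905971] [319.35731674 198.39668394]
t 13.88 pos [0.3857 0.313  0.1949] yaw -171.68 tilt [-0.0031 -0.0018] open 0.05150660768277544 F [ 0.4  0.4 -0.1]
slide [-0.0057, -0.1846, 0.0841] spin 21.3
```

View pics/v7.png

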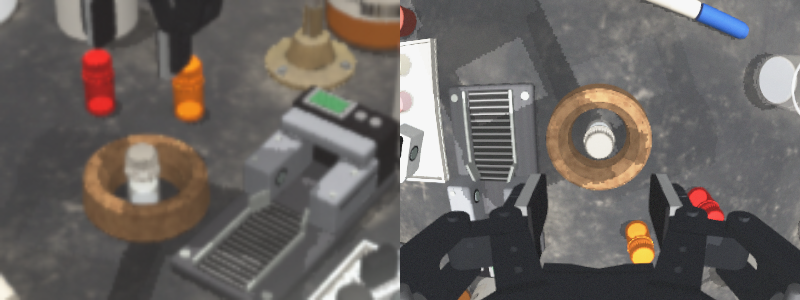

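The measured vial stands centred in the ring (crop (598,138)). Now the block.

>>> arm_command --increments '[{"slide": [-0.001, -0.037, 0], "spin": 5, "gripper": 0.2}, {"slide": [-0.002, -0.074, 0], "spin": 10, "gripper": 0.2}, {"slide": [-0.004, -0.111, 0], "spin": 16, "gripper": 0.2}, {"slide": [-0.005, -0.148, 0.01], "spin": 21.3, "gripper": 0}, {"slide": [-0.0055, -0.1845, 0.03], "spin": 21.3, "gripper": 0}, {"slide": [-0.0055, -0.1845, 0.03], "spin": 21.3, "gripper": 0}, {"slide": [-0.0055, -0.1845, 0.03], "spin": 21.3, "gripper": 0}, {"slide": [-0.0055, -0.1845, 0.03], "spin": 21.3, "gripper": 0}]'

```text
t: 14.55
tool_pos: [0.4183, 0.1318, 0.166]
tool_rot: [-0.356, -3.119, 0.0]
contact_force: [0.4, -0.7, -0.2]
opening: 0.0427
grip_force: 0.0
```

>>> arm_command --increments '[{"slide": [0, 0, 0], "spin": 0, "gripper": 0}, {"slide": [0, 0, 0], "spin": 0, "gripper": 0}]'

```text
t: 14.72
tool_pos: [0.4189, 0.1329, 0.1673]
tool_rot: [0.351, 3.121, 0.001]
contact_force: [0.2, 0.1, -0.0]
opening: 0.0425
grip_force: 0.0
```

```bash
python3 - <<'E'
from m1 import *
a=shot('wrist'); p=proj(a,[.4178,.131,.053]); print(p)
f,hsv=allm(a); V=hsv[:,:,2].astype(int); u,v=p.astype(int)
m=np.zeros(V.shape,np.uint8); m[v-30:v+30,u-30:u+30]=(V<75)[v-30:v+30,u-30:u+30]
c=big(m)[0]; q=np.array([onz(a,*k[0],.053)[:2] for k in c],np.float32); print(cv2.contourArea(c),cv2.minAreaRect(q))
cv2.imwrite('pics/v8.png',cv2.resize(a['frame'][100:340,160:480,::-1],(640,480)))
E
python3 go.py .4178 .131 167 .109
```

```text
[315.10414889 219.03235851]
749.5 ((0.4152361750602722, 0.13050736486911774), (0.013380233198404312, 0.02661641128361225), 77.24640655517578)
t 14.77 pos [0.4189 0.1329 0.1674] yaw 167.15 tilt [0.0007 0.0003] open 0.0429349323168608 F [ 1.1 -0.   0.1]
slide [0.0007, -0.0021, 0.0584] spin 0.2
```

View pics/v8.png

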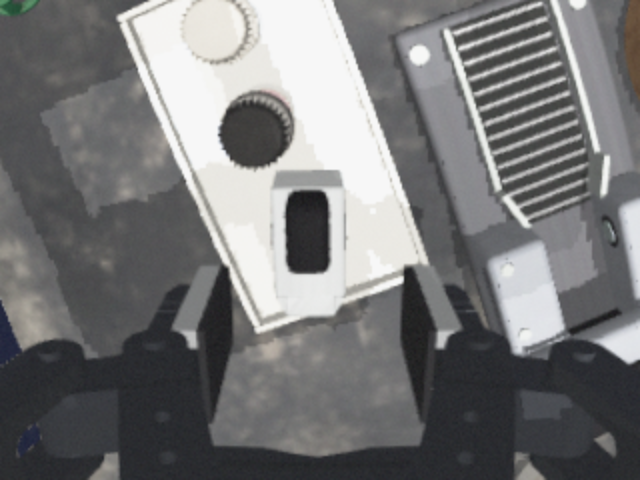

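Block and grip are aligned with the tool axis (grip at crop (307,232)), and the vials beside it stand. Grasp.

>>> arm_command --increments '[{"slide": [0.001, -0.0025, 0.025], "spin": 0, "gripper": 0}, {"slide": [0.001, -0.0025, 0.045], "spin": 0, "gripper": 0}, {"slide": [0.001, -0.0025, 0.058], "spin": 0, "gripper": 0}, {"slide": [0.001, -0.0025, 0.058], "spin": 0, "gripper": 0}, {"slide": [0.001, -0.0025, 0.058], "spin": 0, "gripper": 0}, {"slide": [0.001, -0.0025, 0.058], "spin": 0, "gripper": -0.4}, {"slide": [0.001, -0.0025, 0.058], "spin": 0, "gripper": -1}, {"slide": [0.001, -0.0025, 0.058], "spin": 0, "gripper": -1}]' --newtons 45

```text
t: 15.43
tool_pos: [0.4184, 0.13, 0.1106]
tool_rot: [0.354, 3.119, 0.001]
contact_force: [0.1, 0.5, -0.6]
opening: 0.0126
grip_force: 45.7
```

>>> arm_command --increments '[{"slide": [0, 0, 0], "spin": 0, "gripper": -1}, {"slide": [0, 0, 0], "spin": 0, "gripper": -1}, {"slide": [0, 0, 0], "spin": 0, "gripper": -1}, {"slide": [0, 0, 0], "spin": 0, "gripper": -1}, {"slide": [0, 0, -0.03], "spin": 0, "gripper": -1}, {"slide": [0, 0, -0.05], "spin": 0, "gripper": -1}, {"slide": [0, 0, -0.05], "spin": 0, "gripper": -1}, {"slide": [0, 0, -0.05], "spin": 0, "gripper": -1}]'

```text
t: 16.1
tool_pos: [0.4179, 0.1296, 0.1598]
tool_rot: [0.355, 3.119, 0.001]
contact_force: [-0.5, 0.4, -2.8]
opening: 0.0127
grip_force: 45.8
```

```bash
python3 go.py .388 .2178 188.4 .165
```

```text
t 16.1 pos [0.4179 0.1296 0.1598] yaw 167.02 tilt [0.0027 0.0003] open 0.012674902762725027 F [-0.5  0.4 -2.8]
slide [0.0489, 0.0792, -0.0052] spin -21.4
```

>>> arm_command --increments '[{"slide": [0, 0, -0.015], "spin": 0, "gripper": -1}, {"slide": [0.018, 0.026, -0.015], "spin": -7, "gripper": -1}, {"slide": [0.036, 0.052, -0.015], "spin": -14, "gripper": -1}, {"slide": [0.0545, 0.077, -0.015], "spin": -21.4, "gripper": -1}, {"slide": [0.0545, 0.077, -0.015], "spin": -21.4, "gripper": -1}, {"slide": [0.0545, 0.077, 0.0], "spin": -21.4, "gripper": -1}, {"slide": [0.0545, 0.077, 0.015], "spin": -21.4, "gripper": -1}, {"slide": [0.0545, 0.077, 0.015], "spin": -21.4, "gripper": -1}]'

```text
t: 16.77
tool_pos: [0.3785, 0.2157, 0.1391]
tool_rot: [0.23, -3.125, 0.004]
contact_force: [-1.0, -1.0, -2.7]
opening: 0.0125
grip_force: 45.7
```

>>> arm_command --increments '[{"slide": [0, 0, 0], "spin": 0, "gripper": -1}, {"slide": [0, 0, 0], "spin": 0, "gripper": -1}, {"slide": [0, 0, 0], "spin": 0, "gripper": -1}]'

```text
t: 17.02
tool_pos: [0.3819, 0.2167, 0.1445]
tool_rot: [-0.23, 3.132, 0.0]
contact_force: [-0.1, 0.3, -0.9]
opening: 0.0127
grip_force: 45.7
```

```bash
python3 - <<'E'
from h import *
a=shot('wrist'); b=shot('scene')
cv2.imwrite('pics/v9.png',np.hstack([cv2.resize(b['frame'][170:290,270:430,::-1],(400,300)),cv2.resize(a['frame'][100:400,120:520,::-1],(400,300))]))
E
python3 go.py .382 .217 188.4 .1195
```

```text
t 17.12 pos [0.382  0.2168 0.1447] yaw -171.61 tilt [0.0014 0.0005] open 0.012795549281624019 F [ 0.3  0.4 -0.7]
slide [0.0, 0.0002, 0.0252] spin -0.0
```

View pics/v9.png

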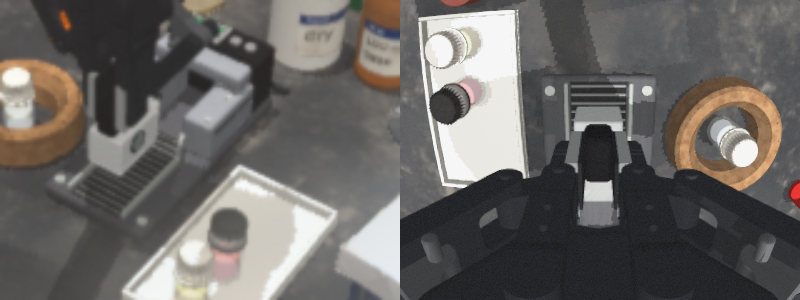

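The block hangs over the lane, centred between the rails (crop 568 to 630, block 572 to 624), and the vials stand. Lower and slide.

>>> arm_command --increments '[{"slide": [0, 0, 0.012], "spin": 0, "gripper": -1}, {"slide": [0, 0, 0.02], "spin": 0, "gripper": -1}, {"slide": [0, 0, 0.0245], "spin": 0, "gripper": -1}, {"slide": [0, 0, 0.0245], "spin": 0, "gripper": -1}, {"slide": [0, 0, 0.0245], "spin": 0, "gripper": -1}, {"slide": [0, 0, 0.0245], "spin": 0, "gripper": -1}]'

```text
t: 17.62
tool_pos: [0.3816, 0.2169, 0.1196]
tool_rot: [-0.231, 3.133, 0.0]
contact_force: [-0.2, -0.1, 1.3]
opening: 0.0128
grip_force: 45.9
```

>>> arm_command --increments '[{"slide": [-0.008, 0, 0], "spin": 0, "gripper": -1}, {"slide": [-0.016, 0, 0], "spin": 0, "gripper": -1}, {"slide": [-0.024, 0, 0], "spin": 0, "gripper": -1}, {"slide": [-0.032, 0, 0], "spin": 0, "gripper": -1}, {"slide": [-0.04, 0, 0], "spin": 0, "gripper": -1}, {"slide": [-0.04, 0, 0], "spin": 0, "gripper": -1}, {"slide": [-0.04, 0, 0], "spin": 0, "gripper": -1}]'

```text
t: 18.2
tool_pos: [0.4221, 0.2228, 0.1196]
tool_rot: [-0.23, 3.131, 0.0]
contact_force: [2.6, -0.5, 0.6]
opening: 0.0129
grip_force: 46.0
```

```bash
python3 go.py .4576 .2282 188.4 .1195
```

```text
t 18.2 pos [0.4221 0.2228 0.1196] yaw -171.59 tilt [0.0018 0.0003] open 0.012861684967606705 F [ 2.6 -0.5  0.6]
slide [-0.0359, 0.0001, 0.0002] spin 0.0
```

>>> arm_command --increments '[{"slide": [-0.008, 0, 0], "spin": 0, "gripper": -1}, {"slide": [-0.016, 0, 0], "spin": 0, "gripper": -1}, {"slide": [-0.022, 0, 0], "spin": 0, "gripper": -1}, {"slide": [-0.028, 0, 0], "spin": 0, "gripper": -1}, {"slide": [-0.03, 0, 0], "spin": 0, "gripper": -1}, {"slide": [-0.03, 0, 0], "spin": 0, "gripper": -1}]'

```text
t: 18.7
tool_pos: [0.451, 0.2272, 0.1196]
tool_rot: [-0.231, 3.133, 0.0]
contact_force: [-1.9, 0.2, 3.4]
opening: 0.0132
grip_force: 46.4
```

>>> arm_command --increments '[{"slide": [-0.002, 0, 0], "spin": 0, "gripper": -1}, {"slide": [-0.004, 0, 0], "spin": 0, "gripper": -1}, {"slide": [-0.004, 0, 0], "spin": 0, "gripper": -1}, {"slide": [-0.004, 0, 0], "spin": 0, "gripper": -1}]'

```text
t: 19.03
tool_pos: [0.4544, 0.2278, 0.1196]
tool_rot: [0.231, -3.133, -0.0]
contact_force: [-2.5, 0.2, 5.1]
opening: 0.0127
grip_force: 46.5
```

```bash
python3 go.py .4576 .2282 188.4 .1195
```

```text
t 19.03 pos [0.4544 0.2278 0.1196] yaw -171.57 tilt [-0.0002  0.    ] open 0.012679651659748522 F [-2.5  0.2  5.1]
slide [-0.0032, -0.0, 0.0001] spin 0.0
```

>>> arm_command --increments '[{"slide": [-0.001, 0, 0], "spin": 0, "gripper": -1}, {"slide": [-0.002, 0, 0], "spin": 0, "gripper": -1}, {"slide": [-0.002, 0, 0], "spin": 0, "gripper": -1}, {"slide": [-0.002, 0, 0], "spin": 0, "gripper": -1}]'

```text
t: 19.37
tool_pos: [0.4562, 0.228, 0.1196]
tool_rot: [0.231, -3.132, 0.0]
contact_force: [-3.5, -0.6, 5.5]
opening: 0.0126
grip_force: 46.6
```

>>> arm_command --increments '[{"slide": [-0.001, 0, 0], "spin": 0, "gripper": -1}, {"slide": [-0.0015, 0, 0], "spin": 0, "gripper": -1}, {"slide": [-0.0015, 0, 0], "spin": 0, "gripper": -1}, {"slide": [-0.0015, 0, 0], "spin": 0, "gripper": -1}]'

```text
t: 19.7
tool_pos: [0.4576, 0.2282, 0.1196]
tool_rot: [0.231, -3.132, 0.0]
contact_force: [-2.7, -0.2, 6.9]
opening: 0.0123
grip_force: 46.7
```

>>> arm_command --increments '[{"slide": [-0.001, 0, 0], "spin": 0, "gripper": -1}, {"slide": [-0.0015, 0, 0], "spin": 0, "gripper": -1}, {"slide": [-0.0015, 0, 0], "spin": 0, "gripper": -1}, {"slide": [-0.0015, 0, 0], "spin": 0, "gripper": -1}]'

```text
t: 20.03
tool_pos: [0.4582, 0.2284, 0.1196]
tool_rot: [0.231, -3.129, 0.001]
contact_force: [-8.9, -0.5, 11.1]
opening: 0.0129
grip_force: 47.3
```

>>> arm_command --increments '[{"slide": [-0.001, 0, 0], "spin": 0, "gripper": -1}, {"slide": [-0.001, 0, 0], "spin": 0, "gripper": -1}, {"slide": [-0.001, 0, 0], "spin": 0, "gripper": -1}]'

```text
t: 20.28
tool_pos: [0.4584, 0.2284, 0.1196]
tool_rot: [0.231, -3.126, 0.001]
contact_force: [-12.2, -2.5, 14.2]
opening: 0.0126
grip_force: 47.7
```

```bash
python3 - <<'E'
from h import *
b=shot('scene'); o=b['o']; print(o['tool_pos'],o['contact_force'])
cv2.imwrite('pics/v10.png',cv2.resize(b['frame'][170:260,290:410,::-1],(720,540),interpolation=cv2.INTER_CUBIC))
E
```

```text
[0.45839228 0.22843062 0.11964012] [-12.16781771  -2.47897057  14.18700552]
```

View pics/v10.png

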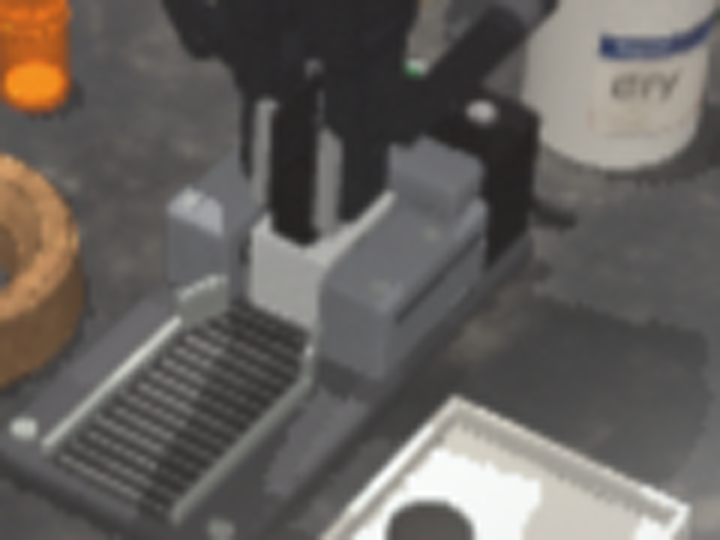

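The stop is reached: force rises and the advance ends at 0.4584, near the predicted 0.4576. The block sits between the heads. Relieve, release, lift.

>>> arm_command --increments '[{"slide": [0.0015, 0, 0], "spin": 0, "gripper": -1}, {"slide": [0.0015, 0, 0], "spin": 0, "gripper": -1}, {"slide": [0.0015, 0, 0], "spin": 0, "gripper": -0.5}, {"slide": [0.0015, 0, 0], "spin": 0, "gripper": -0.2}, {"slide": [0.0015, 0, 0], "spin": 0, "gripper": 0}, {"slide": [0.0015, 0, 0], "spin": 0, "gripper": 0}, {"slide": [0.0015, 0, 0], "spin": 0, "gripper": 0}, {"slide": [0.0015, 0, 0], "spin": 0, "gripper": 0}]'

```text
t: 21.0
tool_pos: [0.4591, 0.2283, 0.1192]
tool_rot: [0.231, -3.133, 0.0]
contact_force: [0.3, 0.9, -0.0]
opening: 0.0429
grip_force: 0.0
```

>>> arm_command --increments '[{"slide": [0, 0, -0.03], "spin": 0, "gripper": 0}, {"slide": [0, 0, -0.06], "spin": 0, "gripper": 0}, {"slide": [0, 0, -0.09], "spin": 0, "gripper": 0.2}, {"slide": [0.035, 0, -0.1], "spin": 0, "gripper": 0.2}, {"slide": [0.035, 0, -0.1], "spin": 0, "gripper": 0.2}, {"slide": [0.035, 0, -0.1], "spin": 0, "gripper": 0.2}, {"slide": [0.035, 0, -0.1], "spin": 0, "gripper": 0.2}, {"slide": [0.035, 0, -0.1], "spin": 0, "gripper": 0.2}]'

```text
t: 21.67
tool_pos: [0.4245, 0.2231, 0.2184]
tool_rot: [0.23, -3.132, 0.001]
contact_force: [-0.3, 0.6, -0.9]
opening: 0.0516
grip_force: 0.0
```

```bash
python3 - <<'E'
from m1 import *
a=shot('wrist')
o=np.array([.445,.2262]);u=np.array([.9893,.146])
print('grip expected',proj(a,np.append(o+.012*u,.062)),'bridge front',proj(a,np.append(o+.032*u,.056)))
cv2.imwrite('pics/v11.png',cv2.resize(a['frame'][100:340,160:480,::-1],(800,600)))
E
python3 go.py .3813 .122 188.3 .15
```

```text
grip expected [318.5491258  241.25142474] bridge front [318.49202381 260.13571   ]
t 21.72 pos [0.4246 0.2231 0.2182] yaw -171.59 tilt [-0.0019 -0.0007] open 0.05115921622846296 F [ 0.3 -0.1  0. ]
slide [0.0575, -0.0937, 0.0684] spin 0.1
```

View pics/v11.png

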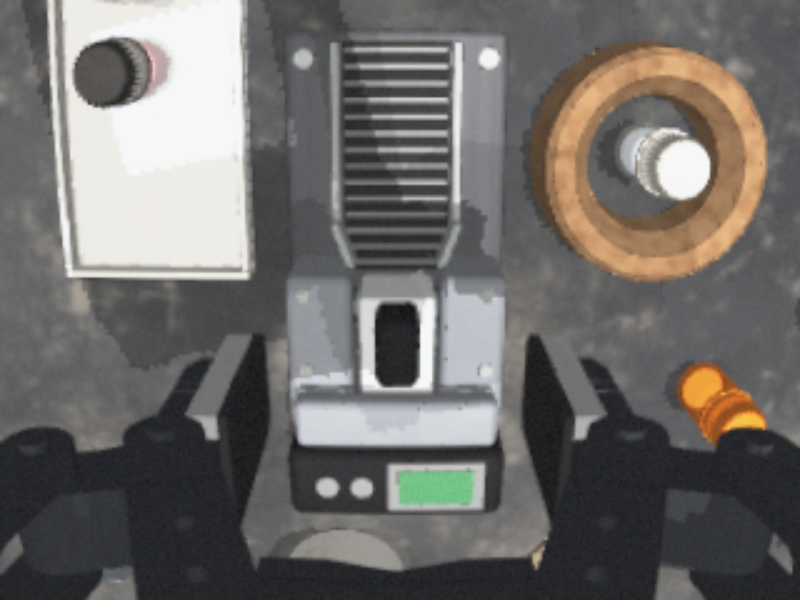

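The block is home: straight, centred between the heads, grip just before the bridge (crop (398,345)), while the ring vial stands and the black vial waits. Fetch the black vial.

>>> arm_command --increments '[{"slide": [0.02, -0.031, 0], "spin": 0, "gripper": 0.2}, {"slide": [0.04, -0.062, 0], "spin": 0, "gripper": 0.2}, {"slide": [0.0585, -0.094, 0.02], "spin": 0, "gripper": 0.2}, {"slide": [0.0585, -0.094, 0.05], "spin": 0, "gripper": 0.2}, {"slide": [0.0585, -0.094, 0.07], "spin": 0, "gripper": 0.2}, {"slide": [0.0585, -0.094, 0.075], "spin": 0, "gripper": 0.2}, {"slide": [0.0585, -0.094, 0.075], "spin": 0, "gripper": 0.2}, {"slide": [0.0585, -0.094, 0.075], "spin": 0, "gripper": 0.2}]' --newtons 20

```text
t: 22.38
tool_pos: [0.3809, 0.1219, 0.1447]
tool_rot: [0.231, -3.133, 0.0]
contact_force: [0.2, -0.2, 0.2]
opening: 0.0514
grip_force: 0.0
```

>>> arm_command --increments '[{"slide": [0, 0, 0], "spin": 0, "gripper": 0.2}, {"slide": [0, 0, 0], "spin": 0, "gripper": 0.2}, {"slide": [0, 0, 0], "spin": 0, "gripper": 0.2}]'

```text
t: 22.63
tool_pos: [0.3812, 0.122, 0.1457]
tool_rot: [-0.232, 3.131, 0.0]
contact_force: [0.5, -0.3, 0.5]
opening: 0.051
grip_force: 0.0
```

```bash
python3 go.py .3803 .1216 188.3 .0922
```

```text
t 22.63 pos [0.3812 0.122  0.1457] yaw -171.54 tilt [0.0022 0.0002] open 0.05096926518696184 F [ 0.5 -0.3  0.5]
slide [0.0011, -0.0003, 0.0535] spin 0.2
```

>>> arm_command --increments '[{"slide": [0.001, 0, 0.025], "spin": 0, "gripper": 0.2}, {"slide": [0.001, 0, 0.042], "spin": 0, "gripper": 0.2}, {"slide": [0.001, 0, 0.053], "spin": 0, "gripper": 0.2}, {"slide": [0.001, 0, 0.053], "spin": 0, "gripper": 0.2}, {"slide": [0.001, 0, 0.053], "spin": 0, "gripper": 0.2}, {"slide": [0.001, 0, 0.053], "spin": 0, "gripper": -0.3}, {"slide": [0.001, 0, 0.053], "spin": 0, "gripper": -1}, {"slide": [0.001, 0, 0.053], "spin": 0, "gripper": -1}]'

```text
t: 23.3
tool_pos: [0.3804, 0.1217, 0.0928]
tool_rot: [-0.231, 3.13, 0.0]
contact_force: [-0.1, -0.8, 2.8]
opening: 0.0218
grip_force: 22.2
```

>>> arm_command --increments '[{"slide": [0, 0, 0], "spin": 0, "gripper": -1}, {"slide": [0, 0, 0], "spin": 0, "gripper": -1}, {"slide": [0, 0, 0], "spin": 0, "gripper": -1}]'

```text
t: 23.55
tool_pos: [0.3804, 0.1217, 0.0927]
tool_rot: [-0.231, 3.131, 0.0]
contact_force: [-1.5, 0.6, 5.9]
opening: 0.0217
grip_force: 22.5
```

```bash
python3 go.py .4183 .2183 188.4 .1017
```

```text
t 23.55 pos [0.3804 0.1217 0.0927] yaw -171.57 tilt [0.0024 0.0003] open 0.02170347959547436 F [-1.5  0.6  5.9]
slide [-0.0517, 0.09, -0.0089] spin 0.0
```

>>> arm_command --increments '[{"slide": [0, 0, -0.03], "spin": 0, "gripper": -1}, {"slide": [0, 0, -0.06], "spin": 0, "gripper": -1}, {"slide": [-0.012, 0.022, -0.065], "spin": 0, "gripper": -1}, {"slide": [-0.026, 0.045, -0.065], "spin": 0, "gripper": -1}, {"slide": [-0.039, 0.068, -0.065], "spin": 0, "gripper": -1}, {"slide": [-0.0515, 0.09, -0.065], "spin": 0, "gripper": -1}, {"slide": [-0.0515, 0.09, -0.06], "spin": 0, "gripper": -1}, {"slide": [-0.0515, 0.09, -0.04], "spin": 0, "gripper": -1}]'

```text
t: 24.22
tool_pos: [0.4194, 0.2198, 0.1341]
tool_rot: [-0.234, 3.127, 0.002]
contact_force: [0.3, -0.0, -0.1]
opening: 0.0218
grip_force: 21.9
```

>>> arm_command --increments '[{"slide": [0, 0, 0.01], "spin": 0, "gripper": -1}, {"slide": [0, 0, 0.02], "spin": 0, "gripper": -1}, {"slide": [0, 0, 0.02], "spin": 0, "gripper": -1}, {"slide": [0, 0, 0.02], "spin": 0, "gripper": -1}, {"slide": [0, 0, 0.02], "spin": 0, "gripper": -1}]'

```text
t: 24.63
tool_pos: [0.4174, 0.2179, 0.1118]
tool_rot: [-0.23, 3.133, 0.0]
contact_force: [-0.1, 0.4, 0.3]
opening: 0.022
grip_force: 21.9
```

```bash
python3 go.py .4183 .2183 188.4 .1017
```

```text
t 24.63 pos [0.4174 0.2179 0.1118] yaw -171.61 tilt [0.0006 0.0002] open 0.022002730817936824 F [-0.1  0.4  0.3]
slide [-0.001, 0.0003, 0.0101] spin -0.0
```

>>> arm_command --increments '[{"slide": [-0.0005, 0, 0.006], "spin": 0, "gripper": -1}, {"slide": [-0.0005, 0, 0.01], "spin": 0, "gripper": -1}, {"slide": [-0.0005, 0, 0.01], "spin": 0, "gripper": -1}, {"slide": [-0.0005, 0, 0.01], "spin": 0, "gripper": -1}, {"slide": [-0.0005, 0, 0.01], "spin": 0, "gripper": -0.2}, {"slide": [-0.0005, 0, 0.01], "spin": 0, "gripper": 0.1}, {"slide": [-0.0005, 0, 0.01], "spin": 0, "gripper": 0.2}, {"slide": [-0.0005, 0, 0.01], "spin": 0, "gripper": 0.2}]'

```text
t: 25.3
tool_pos: [0.4174, 0.2181, 0.1012]
tool_rot: [0.231, -3.133, 0.0]
contact_force: [0.8, 0.0, 0.1]
opening: 0.0513
grip_force: 0.0
```

>>> arm_command --increments '[{"slide": [0, 0, -0.03], "spin": 0, "gripper": 0.2}, {"slide": [0, 0, -0.06], "spin": 0, "gripper": 0.2}, {"slide": [0, 0, -0.09], "spin": 0, "gripper": 0.2}, {"slide": [0, 0, -0.09], "spin": 0, "gripper": 0.2}, {"slide": [0, 0, -0.09], "spin": 0, "gripper": 0.2}, {"slide": [0, 0, -0.09], "spin": 0, "gripper": 0.2}]'

```text
t: 25.8
tool_pos: [0.4173, 0.2181, 0.1909]
tool_rot: [0.231, -3.132, 0.0]
contact_force: [0.4, -0.1, -0.4]
opening: 0.0511
grip_force: 0.0
```

```bash
python3 go.py .3482 .1178 188.3 .15
```

```text
t 25.8 pos [0.4173 0.2181 0.1909] yaw -171.57 tilt [-0.0007 -0.0002] open 0.05112209206419516 F [ 0.4 -0.1 -0.4]
slide [0.083, -0.0891, 0.0409] spin 0.1
```

Now the yellow vial (released at TCP (0.3480, 0.1179)).

>>> arm_command --increments '[{"slide": [0.028, -0.03, 0], "spin": 0, "gripper": 0.2}, {"slide": [0.056, -0.06, 0], "spin": 0, "gripper": 0.2}, {"slide": [0.083, -0.089, 0.02], "spin": 0, "gripper": 0.2}, {"slide": [0.083, -0.089, 0.04], "spin": 0, "gripper": 0.2}, {"slide": [0.083, -0.089, 0.045], "spin": 0, "gripper": 0.2}, {"slide": [0.083, -0.089, 0.045], "spin": 0, "gripper": 0.2}, {"slide": [0.083, -0.089, 0.045], "spin": 0, "gripper": 0.2}, {"slide": [0.083, -0.089, 0.045], "spin": 0, "gripper": 0.2}]'

```text
t: 26.47
tool_pos: [0.3494, 0.1186, 0.1472]
tool_rot: [-0.232, 3.133, 0.0]
contact_force: [-0.4, 0.4, 0.1]
opening: 0.0512
grip_force: 0.0
```

>>> arm_command --increments '[{"slide": [0, 0, 0], "spin": 0, "gripper": 0.2}, {"slide": [0, 0, 0], "spin": 0, "gripper": 0.2}, {"slide": [0, 0, 0], "spin": 0, "gripper": 0.2}]'

```text
t: 26.72
tool_pos: [0.3491, 0.1184, 0.147]
tool_rot: [-0.232, 3.132, 0.0]
contact_force: [0.7, 0.7, -0.9]
opening: 0.0509
grip_force: 0.0
```

```bash
python3 - <<'E'
from h import *
a=shot('wrist'); cv2.imwrite('pics/v12.png',a['frame'][:,:,::-1])
E
python3 go.py .3482 .1178 188.3 .0922
```

```text
t 26.77 pos [0.349  0.1183 0.1469] yaw -171.54 tilt [0.0006 0.0001] open 0.051407946338358324 F [ 1.  0. -0.]
slide [0.0009, -0.0004, 0.0547] spin 0.2
```

View pics/v12.png

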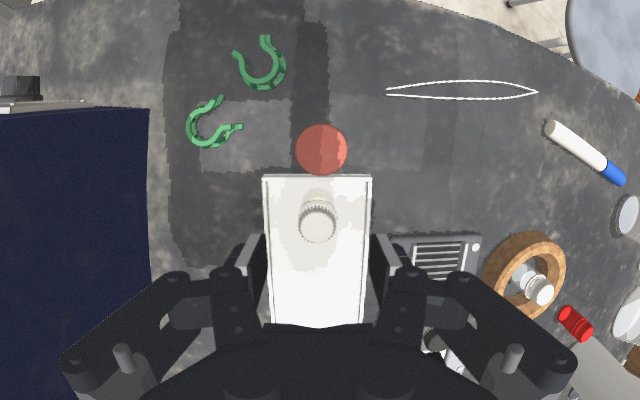

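The yellow vial is centred between the pads at (317,222), and the tray is otherwise empty.

>>> arm_command --increments '[{"slide": [0.001, 0, 0.025], "spin": 0, "gripper": 0.2}, {"slide": [0.001, 0, 0.042], "spin": 0, "gripper": 0.2}, {"slide": [0.001, 0, 0.0545], "spin": 0, "gripper": 0.2}, {"slide": [0.001, 0, 0.0545], "spin": 0, "gripper": 0.2}, {"slide": [0.001, 0, 0.0545], "spin": 0, "gripper": 0.2}, {"slide": [0.001, 0, 0.0545], "spin": 0, "gripper": -0.3}, {"slide": [0.001, 0, 0.0545], "spin": 0, "gripper": -1}, {"slide": [0.001, 0, 0.0545], "spin": 0, "gripper": -1}]'

```text
t: 27.43
tool_pos: [0.3485, 0.118, 0.0932]
tool_rot: [-0.231, 3.131, 0.0]
contact_force: [0.3, -0.3, 1.4]
opening: 0.0221
grip_force: 21.7
```

>>> arm_command --increments '[{"slide": [0, 0, 0], "spin": 0, "gripper": -1}, {"slide": [0, 0, 0], "spin": 0, "gripper": -1}, {"slide": [0, 0, 0], "spin": 0, "gripper": -1}]'

```text
t: 27.68
tool_pos: [0.3486, 0.1179, 0.0932]
tool_rot: [-0.231, 3.131, 0.0]
contact_force: [-0.2, -0.4, 6.7]
opening: 0.0222
grip_force: 22.1
```

```bash
python3 go.py .3832 .2159 188.4 .1015
```

```text
t 27.68 pos [0.3486 0.1179 0.0932] yaw -171.58 tilt [0.0023 0.0002] open 0.022226514390259737 F [-0.2 -0.4  6.7]
slide [-0.0486, 0.0918, -0.0082] spin 0.0
```

>>> arm_command --increments '[{"slide": [0, 0, -0.03], "spin": 0, "gripper": -1}, {"slide": [0, 0, -0.06], "spin": 0, "gripper": -1}, {"slide": [-0.012, 0.022, -0.065], "spin": 0, "gripper": -1}, {"slide": [-0.025, 0.046, -0.065], "spin": 0, "gripper": -1}, {"slide": [-0.037, 0.069, -0.065], "spin": 0, "gripper": -1}, {"slide": [-0.0485, 0.092, -0.065], "spin": 0, "gripper": -1}, {"slide": [-0.0485, 0.092, -0.06], "spin": 0, "gripper": -1}, {"slide": [-0.0485, 0.092, -0.04], "spin": 0, "gripper": -1}]'

```text
t: 28.35
tool_pos: [0.3843, 0.2177, 0.1346]
tool_rot: [-0.234, 3.127, 0.003]
contact_force: [0.9, -0.1, -0.4]
opening: 0.022
grip_force: 21.4
```

>>> arm_command --increments '[{"slide": [0, 0, 0.01], "spin": 0, "gripper": -1}, {"slide": [0, 0, 0.02], "spin": 0, "gripper": -1}, {"slide": [0, 0, 0.02], "spin": 0, "gripper": -1}, {"slide": [0, 0, 0.02], "spin": 0, "gripper": -1}, {"slide": [0, 0, 0.02], "spin": 0, "gripper": -1}]'

```text
t: 28.77
tool_pos: [0.3824, 0.2158, 0.1123]
tool_rot: [-0.23, 3.133, 0.0]
contact_force: [-0.6, -0.9, 0.4]
opening: 0.0217
grip_force: 21.4
```

```bash
python3 go.py .3832 .2159 188.4 .102
```

```text
t 28.77 pos [0.3824 0.2158 0.1123] yaw -171.61 tilt [0.0006 0.0002] open 0.02174956042085744 F [-0.6 -0.9  0.4]
slide [-0.0008, 0.0, 0.0103] spin -0.0
```

>>> arm_command --increments '[{"slide": [-0.0005, 0, 0.006], "spin": 0, "gripper": -1}, {"slide": [-0.0005, 0, 0.01], "spin": 0, "gripper": -1}, {"slide": [-0.0005, 0, 0.01], "spin": 0, "gripper": -1}, {"slide": [-0.0005, 0, 0.01], "spin": 0, "gripper": -1}, {"slide": [-0.0005, 0, 0.01], "spin": 0, "gripper": -0.2}, {"slide": [-0.0005, 0, 0.01], "spin": 0, "gripper": 0.1}, {"slide": [-0.0005, 0, 0.01], "spin": 0, "gripper": 0.2}, {"slide": [-0.0005, 0, 0.01], "spin": 0, "gripper": 0.2}]'

```text
t: 29.43
tool_pos: [0.3824, 0.216, 0.1018]
tool_rot: [0.231, -3.133, 0.0]
contact_force: [-0.5, -0.3, -0.1]
opening: 0.0511
grip_force: 0.0
```

>>> arm_command --increments '[{"slide": [0, 0, -0.03], "spin": 0, "gripper": 0.2}, {"slide": [0, 0, -0.07], "spin": 0, "gripper": 0.2}, {"slide": [0, 0, -0.11], "spin": 0, "gripper": 0.2}, {"slide": [-0.03, 0, -0.15], "spin": 0, "gripper": 0.2}, {"slide": [-0.07, 0, -0.19], "spin": 0, "gripper": 0.2}, {"slide": [-0.07, 0, -0.2], "spin": 0, "gripper": 0.2}, {"slide": [-0.07, 0, -0.2], "spin": 0, "gripper": 0.2}, {"slide": [-0.07, 0, -0.2], "spin": 0, "gripper": 0.2}]'

```text
t: 30.1
tool_pos: [0.4531, 0.2265, 0.304]
tool_rot: [-0.23, 3.13, 0.001]
contact_force: [-1.3, -0.4, -0.8]
opening: 0.0512
grip_force: 0.0
```

>>> arm_command --increments '[{"slide": [0, 0, 0], "spin": 0, "gripper": 0.2}, {"slide": [0, 0, 0], "spin": 0, "gripper": 0.2}, {"slide": [0, 0, 0], "spin": 0, "gripper": 0.2}, {"slide": [0, 0, 0], "spin": 0, "gripper": 0.2}]'

```text
t: 30.43
tool_pos: [0.4509, 0.2261, 0.3004]
tool_rot: [0.231, -3.131, 0.001]
contact_force: [-1.5, 0.4, -0.2]
opening: 0.0514
grip_force: 0.0
```

```bash
python3 - <<'E'
from h import *
a=shot('wrist'); 
for n,P in [('y',[.3827,.2165,.06]),('b',[.4182,.2182,.06]),('ring',[.3855,.3135,.048])]: print(n,((proj(a,P)-[200,60])*2.5).round(1))
cv2.imwrite('pics/v13.png',cv2.resize(a['frame'][60:300,200:520,::-1],(800,600)))
print(a['o']['tool_pos'],a['o']['dq'].round(3))
E
```

```text
y [297.5 127.7]
b [288.6 215.6]
ring [521.9 173.7]
[0.45090291 0.22610626 0.30037664] [-0.001 -0.003 -0.011 -0.001  0.001 -0.001]
```

View pics/v13.png

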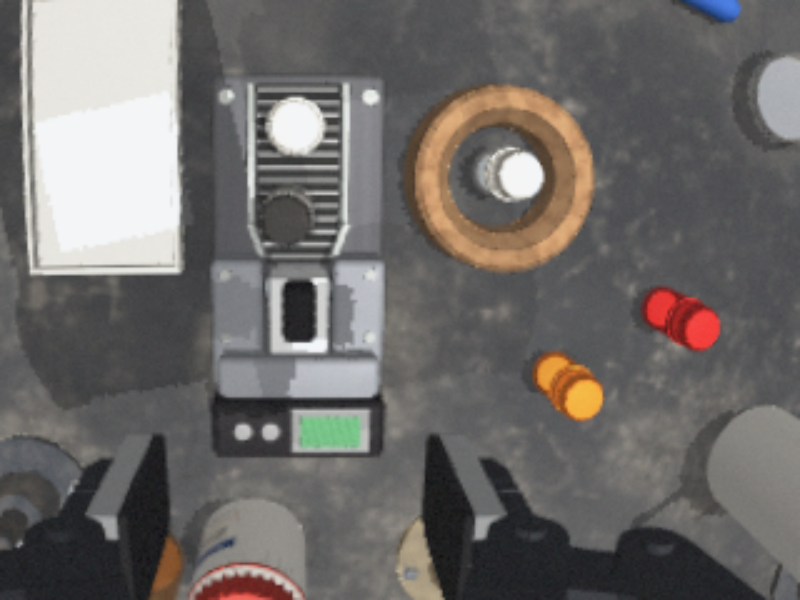

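The white cap sits at crop (296,126) and the black cap at (287,216), each matching its start spot. The ring vial stands upright, the block is straight and home, and nothing is touched. Handing in.

```bash
python3 -c "
from station import order
print(order.finish_job())"
```

```text
the job is handed in; nothing more can be done
None
```

I handed in the job at about 30 s on the robot clock. In the last wrist view the reference block is home between the heads, the clear measured vial is upright in the cork ring, and the yellow and black vials are back on their starting spots with everything released. `finish_job()` returned no verdict.

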